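Change the guide bush and hold the gauge probe in it

TASK

Make the two guide bushes, brass and blue, change places: the one on the steel measuring stand goes to the middle of the wooden block, and the one from the block goes upright on the stand, centred over the hole in its top plate (the empty rubber mat is free for parking). Then take the gauge probe by its red handle out of the green holder and lower it upright through the bush that now stands on the measuring stand, never touching either bush or the stand with the probe, until its tip is well out below the stand's top plate but clear of the base plate. Finish holding the probe there, still and centred in the bore, without letting go; leave the other things on the bench alone and tip nothing over.

Things in the scene. Friction and masses are not known exactly. Their poses are not given: they have to be found in the camera images.
- brass_bush: Brass-coloured flanged guide bush standing upright, open at both ends: 55 mm tall; base flange 64 mm across and 10 mm thick, above it a plain round neck 44 mm across (grip here, from above, at least 12 mm above the underside); straight through bore 28 mm across; about 0.4 kg, loose. Starts on the stand or on the wooden block, the other bush on the other. Origin: centre of its underside; z up along the bore.
- blue_bush: Blue painted flanged guide bush standing upright, open at both ends: 55 mm tall; base flange 64 mm across and 10 mm thick, above it a plain round neck 44 mm across (grip here, from above, at least 12 mm above the underside); straight through bore 28 mm across; about 0.4 kg, loose. Starts on the stand or on the wooden block, the other bush on the other. Origin: centre of its underside; z up along the bore.
- stand: Steel measuring stand fixed to the bench: base plate 120 x 120 x 8 mm, four corner pillars, top plate 120 x 120 x 10 mm whose upper face is 70 mm above the bench (underside 60 mm), open at the sides. A 44 mm hole through the middle of the top plate. Origin: centre of its underside, at bench level; z up.
- stand_seat (a point): The measuring place: centre of the hole, level with the upper face of the stand's top plate (70 mm above the bench). A bush stands over the hole here, its flange resting on the plate all round.
- block: Wooden block fixed to the bench, 100 x 100 x 70 mm, with a flat green disc 76 mm across marked in the middle of its top. Origin: centre of its underside.
- block_seat (a point): The waiting place: centre of the green disc on top of the wooden block, 70 mm above the bench.
- probe: Gauge probe standing upright in the green holder: steel rod 10 mm across and 110 mm long with slightly chamfered tip, then a black collar 36 mm across and 8 mm thick (110 to 118 mm from the tip), then a round red handle 24 mm across and 60 mm long (118 to 178 mm from the tip). Grip the handle. About 0.2 kg, loose. Origin: tip of the rod (lower end); z up along the rod.
- probe_tip (a point): The tip (lower end) of the probe's rod.
- holder: Green painted probe holder fixed to the bench, 100 x 80 mm at the foot and 130 mm high (80 x 80 mm top plate 10 mm thick, on two upright cheeks); the probe's collar rests on the top with the rod hanging through a 22 mm hole, tip 20 mm above the bench; lift the probe straight up by 115 mm to bring the rod clear. Origin: centre of its underside.
- mat: Empty black rubber mat, 100 x 100 x 3 mm, fixed flat on the bench: free room to park a bush for a moment. Origin: centre of its underside.
- file: A flat steel file with a wooden handle, 290 mm long, lying on the bench, bystander, to be left where it is. Origin: on its underside.
- pin_plate: A small dark steel plate 70 x 70 x 8 mm with a 20 mm pin, bystander, to be left where it is. Origin: on its underside.
- oil: A yellow oil bottle, 52 mm across and 130 mm tall, bystander, to be left where it is. Origin: on its underside.
- screw_jar: A grey screw jar, 66 mm across and 75 mm tall, bystander, to be left where it is. Origin: on its underside.
- hammer: A hammer lying on the bench, bystander, to be left where it is. Origin: on its underside.
- die: An aluminium practice die, a 30 mm cube, bystander, to be left where it is. Origin: on its underside.

How it is judged (in metres and radians):
On the way, in this order (a step that is already met when the one before it is completed fails the run):
1. the two bushes have changed places and stand released, upright and still on the stand and on the block (distance of each of brass_bush, blue_bush from where it was at the start of the episode above 0.12 m and angle between each of brass_bush, blue_bush's own z axis and vertical below 0.05 rad and linear speed of each of brass_bush, blue_bush below 0.02 m/s and contact force between the fingers and brass_bush below 0.3 N and contact force between the fingers and blue_bush below 0.3 N and ((horizontal distance between brass_bush and stand_seat below 0.01 m and z of brass_bush in the frame of stand_seat between -0.004 and 0.004 m and horizontal distance between blue_bush and block_seat below 0.02 m and z of blue_bush in the frame of block_seat between -0.004 and 0.004 m) or (horizontal distance between blue_bush and stand_seat below 0.01 m and z of blue_bush in the frame of stand_seat between -0.004 and 0.004 m and horizontal distance between brass_bush and block_seat below 0.02 m and z of brass_bush in the frame of block_seat between -0.004 and 0.004 m))), for 0.2 s.
2. the probe is lifted out of its holder, its tip higher than the top of a bush on the stand (height (world z) of probe_tip above 0.128 m and contact force between the fingers and probe above 1 N), for 0.1 s.
At the end, for the whole second after the job is handed in: Bushes swapped, upright, still, released: one within 10 mm of the stand hole's centre, the other within 20 mm of the disc's centre. Probe held, still, upright within 0.05 rad, touching neither bush nor fixture, tip within 5 mm of the bore axis and 13 to 60 mm below the stand plate's top (distance of each of brass_bush, blue_bush from where it was at the start of the episode above 0.12 m and angle between each of brass_bush, blue_bush, probe's own z axis and vertical below 0.05 rad and linear speed of each of brass_bush, blue_bush below 0.02 m/s and contact force between the fingers and brass_bush below 0.3 N and contact force between the fingers and blue_bush below 0.3 N and ((horizontal distance between brass_bush and stand_seat below 0.01 m and z of brass_bush in the frame of stand_seat between -0.004 and 0.004 m and horizontal distance between blue_bush and block_seat below 0.02 m and z of blue_bush in the frame of block_seat between -0.004 and 0.004 m and horizontal distance between probe_tip and brass_bush below 0.005 m) or (horizontal distance between blue_bush and stand_seat below 0.01 m and z of blue_bush in the frame of stand_seat between -0.004 and 0.004 m and horizontal distance between brass_bush and block_seat below 0.02 m and z of brass_bush in the frame of block_seat between -0.004 and 0.004 m and horizontal distance between probe_tip and blue_bush below 0.005 m)) and z of probe_tip in the frame of stand_seat between -0.06 and -0.013 m and linear speed of probe below 0.01 m/s and contact force between the fingers and probe above 2 N and contact force between probe and brass_bush below 0.2 N and contact force between probe and blue_bush below 0.2 N and contact force between probe and stand below 0.2 N and contact force between probe and holder below 0.2 N and contact force between probe and block below 0.2 N); the arm keeps its last pose, push and grip.
It fails at once if the probe touches a bush or the stand (contact force between probe and brass_bush above 0.3 N or contact force between probe and blue_bush above 0.3 N or contact force between probe and stand above 0.3 N).
It fails at once if a bush is tipped over (angle between any of brass_bush, blue_bush's own z axis and vertical above 0.5 rad).
It fails at once if a bystander is moved by more than 25 mm (distance of any of file, pin_plate, oil, screw_jar, hammer, die from where it was at the start of the episode above 0.025 m).
It also fails if it takes over 72 s, if anything falls off the work surface, if the arm or the gripper's body presses on something with over 40 N, if the wrist force passes 120 N, or if a joint passes its speed limit or range.

ROBOT

A 7-joint arm with a two-finger parallel gripper is mounted at the origin on the work surface. World frame = base frame: x ahead of the robot, y to its left, z up, the work surface at z = 0. Lengths are in mm, angles in rad, forces in N, time in s.
With the tool pointing down it reaches from about 400 to 900 mm from the base axis. Payload 5.5 kg.
Tool frame: the origin (TCP) lies at the very end of the fingers, on their centre line; the grasp point (between the pads) lies 19 mm behind it; y points along the fingers, x is the direction in which the jaws open and shut, and the axes are right-handed (so a half turn about y gives the same grasp; the last joint's range is limited). The gripper opens to 85 mm and grips with 20 to 120 N. Pads are 22 mm wide; open, the fingers measure 114 mm over their backs; the gripper's body (76 mm by 85 mm) begins 54 mm behind the grasp point. The pads swing forward as they close: fully open they stand 13 mm farther back than shut.
Start: joints at [-0.84, 0.501, -0.427, 1.55, 0.221, 1.138, -0.21], TCP at [293.065, 580.183, 231.31] pointing down, gripper open.
Joint ranges: [-2.88, 2.88], [-0.31, 2.03], [-1.54, 1.56], [0.2, 2.42], [-1.41, 4.55], [0.19, 2.02], [-2.57, 2.57]. Speed limits (rad/s): [2.57, 2.57, 3.14, 3.14, 3.14, 3.14, 3.14].

INTERFACE

Orientations are given as a rotation vector (axis times angle).
In Python, from workcell import r gives the robot as it stands.
- The arm moves only by the tool play_rows, never from a script. Its argument "series" is a list of rows, each a list of 7 numbers: the shift along the tool's x, y, z in units of 50 mm (1.0 is 50 mm), then the turn, a rotation vector about the tool's x, y, z in units of 8 degrees (1.0 is 8 degrees), then the closure in counts, from 0 (fully open) to 255 (shut). A call has exactly 8 rows; each row is the pose to reach, as a shift and turn from the pose measured when the call began, along the tool's axes at that moment; what a row does not reach only later rows make up. A row lasts 1/10 s, in which the tool goes at most 50 mm and 8.59 degrees, less where a joint would pass 70% of its speed; a pose out of reach is approached as far as the arm can. A call with a gripper value outside its range is refused whole. The fingers move at their own pace and stop on an object; the grip force is fixed at half the most. Time passes only in rows, so rows that repeat a pose let the fingers close, or fill a call up. It gives the time, the measured TCP pose, the force and the opening at its end, in the units of the state.
- r.observe(): the state, without advancing time (a new reading comes with each control period).
- r.camera(name): name is "scene" or "top" or "wrist"; returns (picture, depth): 400x640x3 uint8, red, green, blue; 400x640 float32, mm along the optical axis (not along the pixel's ray), 0 where there is no reading.
- r.calibration(name): a dict with "camera_matrix" (3x3 intrinsics, pixels), "pose" (4x4, takes a point from camera to world coordinates). Camera axes: x right, y up, looking along -z (the intrinsics and any distortion apply to the point x, -y, -z); pixel columns grow to the right and rows downward; lengths in mm; the calibration is good to about 2 mm. A picture is of the moment at which its call begins: read the wrist's pose just before it. calibration takes no time and is no camera call; for the wrist camera it gives the pose at the moment of the call.
- r.job_done(): hands the job in, once; it reports no verdict.
The state is a dict: "time": time; "joint_positions": joint angles; "dq": joint speeds; "effort": joint torques, N m; "tcp_pos": TCP position; "orientation": TCP orientation; "ft_force": force on the tool from outside, world axes, zero at the start; "torque": the same for the moment, N m; "finger_gap": finger opening in mm.
Only numpy, scipy, OpenCV 4.12 (cv2) and the standard library are available. Lean on these libraries where they do the work, as an engineer would, in place of code of your own. Each camera call takes 0.05 s, during which the arm holds its last target.

## Working session

There is one attempt and no reset: what is moved stays moved. The work goes in short steps, Python scripts to look and compute and a tool call to move; the robot and the scene stay as the last step left them, time stands still between calls to the robot, and variables do not carry over. Pictures are saved under pics/ and viewed, and the job is handed in when it is done.

Besides the shell and the picture viewer there is one more tool, called after "Emit:" as a command line: name --pt "numbers of a row" for each row, then --argument value for the rest. play_rows: Moves the arm, as the interface text tells. Its arguments: {"type":"object","properties":{"series":{"type":"array","items":{"type":"array","items":{"type":"number"}}}},"required":["series"]}

```bash
mkdir -p pics; ls; python3 - <<'E'
from workcell import r
import cv2,numpy as np
s=r.observe();print(s)
for n in("scene","top","wrist"):
    c=r.calibration(n);p,d=r.camera(n)
    np.savez(f"pics/{n}0.npz",p=p,d=d,K=c["camera_matrix"],T=c["pose"])
    cv2.imwrite(f"pics/{n}0.png",p[:,:,::-1]);print(n,c,(d>0).mean())
E
```

```text
pics
{'time': 0.0, 'joint_positions': array([-0.83974443,  0.50184246, -0.42676751,  1.55146865,  0.22077263,
        1.13827659, -0.21034415]), 'dq': array([-4.74672478e-04, -8.50480286e-04, -1.13913421e-03,  1.91394340e-03,
       -1.45002669e-04,  1.38906661e-05, -4.21285677e-04]), 'effort': array([-4.15244340e-04, -5.69510257e+01, -5.81629962e+00, -2.80934304e+01,
        1.07174183e-02,  1.20778030e-02, -1.33011554e-06]), 'tcp_pos': array([292.85920344, 579.50591411, 230.25285499]), 'orientation': array([-1.39590092, -0.8567766 ,  0.85955987]), 'ft_force': array([-0.02911568,  1.11699954,  0.87370284]), 'torque': array([ 0.01737787,  0.02400095, -0.04877407]), 'finger_gap': 85.30549541928139}
scene {'camera_matrix': array([[408.11328942,   0.        , 322.56352609],
       [  0.        , 408.11328942, 198.50763673],
       [  0.        ,   0.        ,   1.        ]]), 'pose': array([[ 3.90265685e-02, -5.91788142e-01,  8.05148261e-01,
         1.34988227e+03],
       [ 9.99035452e-01,  3.93382341e-02, -1.95107235e-02,
        -3.59609803e+01],
       [-2.01268960e-02,  8.05133094
[... 532 characters left out ...]
40211904e-01,  9.90119793e-01,
         9.87556246e+02],
       [ 0.00000000e+00,  0.00000000e+00,  0.00000000e+00,
         1.00000000e+00]])} 0.99590234375
wrist {'camera_matrix': array([[292.95827571,   0.        , 322.68688966],
       [  0.        , 292.95827571, 205.43866265],
       [  0.        ,   0.        ,   1.        ]]), 'pose': array([[ 4.50122778e-01, -8.47823427e-01, -2.80330023e-01,
         2.21429579e+02],
       [ 8.92965701e-01,  4.26902739e-01,  1.42710577e-01,
         6.15680080e+02],
       [-1.31971550e-03, -3.14562377e-01,  9.49235887e-01,
         3.71862033e+02],
       [ 0.00000000e+00,  0.00000000e+00,  0.00000000e+00,
         1.00000000e+00]])} 0.99604296875
```

View images.

View pics/scene0.png

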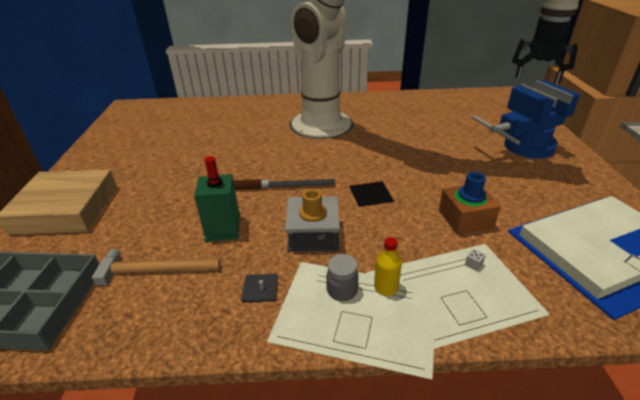

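View pics/top0.png

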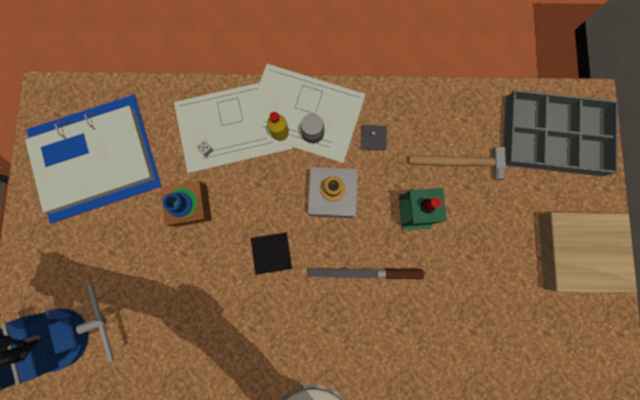

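View pics/wrist0.png

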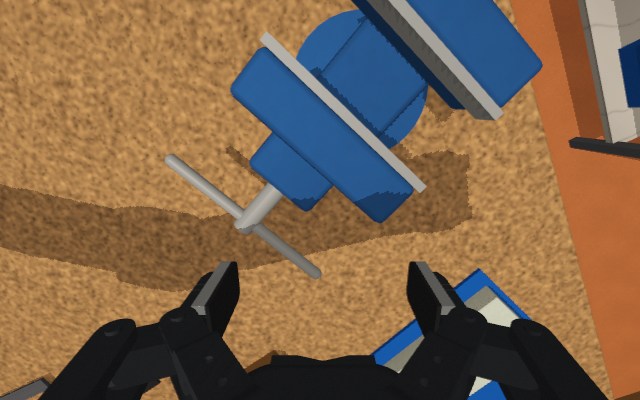

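```bash
python3 - <<'E'
import numpy as np
from scipy.spatial.transform import Rotation as R
print(R.from_rotvec([-1.39590092, -0.8567766 ,  0.85955987]).as_matrix())
E
```

```text
[[ 4.50985073e-01 -9.49345788e-04 -8.92530987e-01]
 [ 8.92529372e-01 -1.69991577e-03  4.50986065e-01]
 [-1.94536922e-03 -9.99998105e-01  8.06823606e-05]]
```

```bash
cat > h.py <<'E'
import numpy as np,cv2
from scipy.spatial.transform import Rotation as R
def cloud(d,K,T):
    v,u=np.mgrid[:d.shape[0],:d.shape[1]]
    x=(u-K[0,2])/K[0,0]*d;y=(v-K[1,2])/K[1,1]*d
    P=np.stack([x,-y,-d,np.ones_like(d)],-1)
    W=(P@np.asarray(T).T)[...,:3]; W[d<=0]=np.nan
    return W
def load(f):
    z=np.load(f);return z['p'],cloud(z['d'],z['K'],z['T'])
def proj(X,K,T):
    c=np.linalg.inv(T)@np.append(X,1);return K[0,2]+K[0,0]*c[0]/-c[2],K[1,2]+K[1,1]*-c[1]/-c[2]
def snap(r,n,name):
    c=r.calibration(n);p,d=r.camera(n)
    np.savez(f"pics/{name}.npz",p=p,d=d,K=c["camera_matrix"],T=c["pose"])
    cv2.imwrite(f"pics/{name}.png",p[:,:,::-1])
    return p,cloud(d,c["camera_matrix"],c["pose"])
def circ(P):
    # algebraic circle fit
    A=np.c_[2*P[:,:2],np.ones(len(P))];b=(P[:,:2]**2).sum(1)
    s=np.linalg.lstsq(A,b,rcond=None)[0];return s[0],s[1],np.sqrt(s[2]+s[0]**2+s[1]**2)
E
python3 - <<'E'
from h import *
for n in("top","scene"):
    p,W=load(f"pics/{n}0.npz")
    print(n,"bench",np.nanmedian(W[...,2][(W[...,0]>200)&(W[...,0]<800)]))
    hsv=cv2.cvtColor(p,cv2.COLOR_RGB2HSV)
    H,S,V=[hsv[...,i].astype(int) for i in range(3)]
    x,y,z=W[...,0],W[...,1],W[...,2]
    reg=(x>200)&(x<900)&(abs(y)<600)&(z>-5)&(z<300)
    def rep(nm,m):
        Q=W[m&reg]
        if len(Q): print(nm,len(Q),np.round(np.median(Q,0),1),np.round(np.percentile(Q,3,axis=0),1),np.round(np.percentile(Q,97,axis=0),1))
    rep('red',((H<5)|(H>172))&(S>180)&(z>120))
    rep('elev>20',(z>20))
    m=((z>15)&reg).astype(np.uint8)
    nn,L,st,_=cv2.connectedComponentsWithStats(m)
    for i in range(1,nn):
        if st[i,4]>40: rep(f'c{i} px{st[i,:2]+st[i,2:4]//2}',L==i)
    rep('mat',(V<30)&(z<15))
E
```

```text
top bench 2.882717850618178
red 199 [ 562.9 -254.6  178.1] [ 550.7 -270.6  129.3] [782.9 112.8 202.5]
elev>20 15845 [611.9 320.6  70.8] [ 220.6 -540.6   23.5] [816.  592.2 189.8]
c1 px[477 134] 2187 [ 709.6 -506.6   27.7] [ 671.6 -591.4   17.2] [ 887.4 -267.6   53. ]
c2 px[121 151] 4082 [699.8 535.4  38.2] [602.6 458.6  21.8] [817.3 596.3  41.5]
c3 px[278 125] 462 [768.3 101.1  89.5] [754.6  81.1  23.6] [790.5 126.3 133.6]
c4 px[313 128] 574 [770.3  12.1  75.8] [749.2 -14.6  22.2] [803.8  40.3  79.7]
c6 px[205 148] 145 [725.  305.   31.6] [708.9 289.4  17. ] [742.3 321.7  35. ]
c7 px[333 191] 2144 [598.7 -41.9  72.6] [547.  -98.4  69. ] [660.7  14.2 127. ]
c8 px[186 203] 1879 [565.  325.8  72.8] [518.3 285.   24. ] [618.8 384.4 127.4]
c9 px[424 207] 1343 [ 558.5 -257.8  132.2] [ 523.1 -304.7   38. ] [ 601.3 -224.9  200.1]
c64 px[366 273] 1021 [ 397.6 -156.3   19.3] [ 385.9 -273.7   15.4] [410.3  13.9  30.9]
c76 px[ 63 326] 2829 [254.1 558.4 126.7] [203.4 477.2  89.1] [339.2 597.2 293.4]
mat 1075 [444.6 120.6   5. ] [400.   76.    1.6] [489.1 163.9   8.2]
scene bench 0.946431283351557
[... 420 characters left out ...]
 [592.5 328.   68.9] [537.1 283.8  18.6] [625.7 389.5 124. ]
c8 px[310 182] 79 [399.7 -41.3  15.7] [386.4 -89.1  15. ] [409.7  -5.6  17.3]
c20 px[312 218] 2108 [628.5 -43.1  70.7] [551.3 -99.6  33.8] [664.4  12.7 124.8]
c28 px[578 252] 4899 [728.5 529.2  35.6] [615.7 456.1  18.2] [827.9 595.7  37.9]
c29 px[388 264] 1134 [795.4 100.7  78.6] [774.1  79.9  19.1] [804.9 124.7 130.4]
c30 px[110 297] 3979 [ 739.5 -523.    26.9] [ 686.8 -593.7   16.2] [ 891.8 -278.4   50.8]
c31 px[476 258] 223 [731.6 304.1  28.8] [713.2 288.4  16.2] [745.3 323.   31.8]
c32 px[342 276] 1180 [799.4  11.   63.6] [759.2 -16.1  18.6] [812.6  39.9  76.6]
mat 660 [449.9 116.5   3.1] [405.5  68.9   0.5] [495.9 161.4   6. ]
```

```bash
python3 - <<'E'
from h import *
for n in("top","scene"):
    p,W=load(f"pics/{n}0.npz")
    hsv=cv2.cvtColor(p,cv2.COLOR_RGB2HSV)
    H,S,V=[hsv[...,i].astype(int) for i in range(3)]
    x,y,z=W[...,0],W[...,1],W[...,2]
    for nm,cx,cy,r in(('stand',605,-42,95),('block',572,332,85),('holder',565,-265,70)):
        reg=(abs(x-cx)<r)&(abs(y-cy)<r)
        zz=(z[reg]); h,e=np.histogram(zz,np.arange(-5,210,2)); i=np.argsort(-h)[:6]; print(n,nm,[(e[k],h[k]) for k in sorted(i)])
        for lo,hi in((62,76),(80,96),(118,135),(120,130),(172,185),(190,206)):
            Q=W[reg&(z>lo)&(z<hi)]
            if len(Q)>20:
                rc=cv2.minAreaRect(Q[:,:2].astype(np.float32)); print('  ',lo,hi,len(Q),'med',np.round(np.median(Q,0),1),'rect',np.round(rc[0],1),np.round(rc[1],1),round(rc[2],1))
    m=(V<30)&(z<15)&(abs(x-447)<70)&(abs(y-118)<70); rc=cv2.minAreaRect(W[m][:,:2].astype(np.float32));print('mat',np.round(rc[0],1),np.round(rc[1],1),rc[2])
E
python3 - <<'E'
import cv2,numpy as np
a=cv2.imread('pics/top0.png');b=cv2.imread('pics/scene0.png')
c=cv2.resize(a[150:250,150:470],(800,250),interpolation=1)
d=cv2.resize(b[140:260,180:510],(800,290),interpolation=1)
cv2.imwrite('pics/crop.png',np.vstack([c,d]))
E
```

```text
top stand [(np.int64(-1), np.int64(536)), (np.int64(1), np.int64(1026)), (np.int64(3), np.int64(650)), (np.int64(69), np.int64(340)), (np.int64(71), np.int64(834)), (np.int64(73), np.int64(405))]
   62 76 1695 med [594.9 -42.7  72.1] rect [604.6 -42.2] [119.9 120.8] 88.1
   80 96 198 med [598.4 -37.2  82.5] rect [609.5 -41.9] [60.8 61.5] 88.7
   118 135 163 med [608.9 -42.7 126.7] rect [609.3 -41.4] [42.  42.2] 64.2
   120 130 159 med [608.9 -42.7 126.7] rect [609.3 -41.4] [42.  42.2] 64.2
top block [(np.int64(-1), np.int64(418)), (np.int64(1), np.int64(807)), (np.int64(3), np.int64(573)), (np.int64(69), np.int64(192)), (np.int64(71), np.int64(452)), (np.int64(73), np.int64(263))]
   62 76 1017 med [574.1 323.5  72.2] rect [570.1 339.5] [100.5 101.2] 10.8
   80 96 225 med [560.3 330.7  82.8] rect [561.4 337.3] [49.9 62.6] 67.9
   118 135 191 med [564.  342.  126.3] rect [563.3 342.9] [41.1 42.9] 1.8
   120 130 174 med [564.  342.6 126.4] rect [563.3 342.9] [41.1 42.9] 1.8
top holder [(np.int64(-1), np.int64(275)), (np.int64(1), np.int64(423)), (np.int64(3), np.int64(294)), (np.int64(
[... 1463 characters left out ...]
nt64(-3), np.int64(141)), (np.int64(-1), np.int64(543)), (np.int64(1), np.int64(271)), (np.int64(9), np.int64(92)), (np.int64(129), np.int64(365)), (np.int64(131), np.int64(120))]
   62 76 191 med [ 602.6 -261.5   69.1] rect [ 567.8 -267.6] [79.1 80.7] 5.5
   80 96 227 med [ 602.7 -261.3   88. ] rect [ 582.2 -246.3] [ 56.7 112. ] 49.3
   118 135 707 med [ 581.3 -263.6  129.9] rect [ 564.3 -267.8] [84.4 81.3] 4.9
   120 130 350 med [ 590.1 -265.7  128.8] rect [ 564.1 -267.9] [84.1 81.1] 4.9
   172 185 52 med [ 569.9 -261.8  177.7] rect [ 568.7 -263.3] [11.3 23.1] 14.6
   190 206 82 med [ 566.  -264.3  197.3] rect [ 561.8 -264.6] [22.4 24.9] 68.9
mat [447.7 117.7] [93.4 91.5] 8.720369338989258
```

View pics/crop.png

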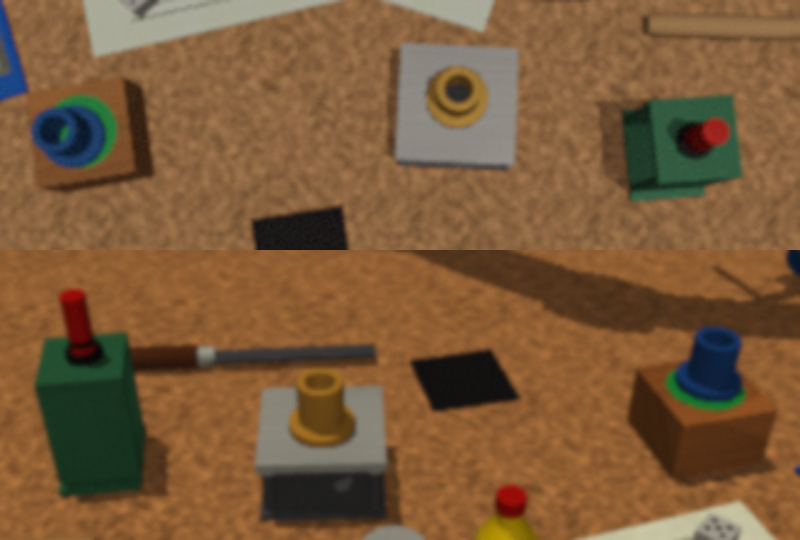

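```bash
cat >> h.py <<'E'
def move(s,tgt,xdir=90.):
    """tgt world TCP pos, tool x heading in deg (tool y straight down)"""
    A=R.from_rotvec(s['orientation']); a=np.radians(xdir)
    X=np.array([np.cos(a),np.sin(a),0]);Y=np.array([0,0,-1.]);Z=np.cross(X,Y)
    B=R.from_matrix(np.c_[X,Y,Z])
    d=A.inv().apply(np.asarray(tgt)-s['tcp_pos'])/50
    w=np.degrees((A.inv()*B).as_rotvec())/8
    print('t',round(s['time'],2),'tcp',np.round(s['tcp_pos'],1),'gap',round(s['finger_gap'],1),'F',np.round(s['ft_force'],1),'q',np.round(s['joint_positions'],2))
    print('shift',np.round(d,3),'turn',np.round(w,3))
E
python3 -c "
from h import *
from workcell import r
s=r.observe()
move(s,[564,343,230]);move(s,[564,343,230],100)"
```

```text
t 0.15 tcp [292.9 579.7 230.5] gap 85.4 F [0.4 0.7 0.1] q [-0.84  0.5  -0.43  1.55  0.22  1.14 -0.21]
shift [-1.78   0.013 -6.974] turn [-3.00e-03 -3.35e+00 -1.00e-02]
t 0.15 tcp [292.9 579.7 230.5] gap 85.4 F [0.4 0.7 0.1] q [-0.84  0.5  -0.43  1.55  0.22  1.14 -0.21]
shift [-1.78   0.013 -6.974] turn [-4.0e-03 -4.6e+00 -1.0e-02]
```

Emit:
play_rows --pt "-0.15 0 -0.5 0 -0.3 0 0" --pt "-0.35 0 -1.3 0 -0.6 0 0" --pt "-0.6 0 -2.2 0 -1.1 0 0" --pt "-0.85 0 -3.1 0 -1.6 0 0" --pt "-1.1 0 -4.0 0 -2.1 0 0" --pt "-1.35 0 -4.9 0 -2.6 0 0" --pt "-1.6 0 -5.8 0 -3.1 0 0" --pt "-1.78 0 -6.5 0 -3.35 0 0"

```text
time: 0.95
tcp_pos: [545.3, 350.3, 230.2]
orientation: [-1.211, -1.207, 1.211]
ft_force: [-0.2, 0.4, 0.7]
finger_gap: 85.4
```

```bash
python3 -c "
from h import *
from workcell import r
s=r.observe()
move(s,[564,343,230])"
```

```text
t 0.95 tcp [545.3 350.3 230.2] gap 85.4 F [-0.2  0.4  0.7] q [-0.3   0.5  -0.44  1.55  0.23  1.14  0.78]
shift [-0.145  0.003 -0.375] turn [-0.004 -0.004 -0.02 ]
```

Emit:
play_rows --pt "-0.05 0 -0.15 0 0 0 0" --pt "-0.1 0 -0.3 0 0 0 0" --pt "-0.145 0 -0.375 0 0 0 0" --pt "-0.145 0 -0.375 0 0 0 0" --pt "-0.145 0 -0.375 0 0 0 0" --pt "-0.145 0 -0.375 0 0 0 0" --pt "-0.145 0 -0.375 0 0 0 0" --pt "-0.145 0 -0.375 0 0 0 0"

```text
time: 1.75
tcp_pos: [563.7, 343.4, 230.3]
orientation: [-1.211, -1.208, 1.212]
ft_force: [0.6, -0.6, -0.3]
finger_gap: 85.3
```

```bash
cat >> h.py <<'E'
def rim(W,c,z0=125,tol=4,ro=40):
    """top-face ring: points with |z-z0|<tol near c"""
    m=(abs(W[...,2]-z0)<tol)&(np.hypot(W[...,0]-c[0],W[...,1]-c[1])<ro)
    Q=W[m]; e=cv2.minEnclosingCircle(Q[:,:2].astype(np.float32))
    print('pts',len(Q),'z',round(np.median(Q[:,2]),1),'enclosing',np.round(e[0],1),round(e[1],1),'mean',np.round(Q.mean(0),1))
    return Q
E
python3 -c "
from h import *
from workcell import r
s=r.observe()
move(s,[564,343,230])
p,W=snap(r,'wrist','w1')
z=W[...,2]
print(np.histogram(z[(abs(W[...,0]-564)<80)&(abs(W[...,1]-343)<80)],np.arange(-5,135,5)))
rim(W,(564,343))
for lo,hi in((62,75),(75,87)):
  rc=cv2.minAreaRect(W[(z>lo)&(z<hi)&(abs(W[...,0]-568)<85)&(abs(W[...,1]-339)<85)][:,:2].astype(np.float32));print(rc)
"
```

```text
t 1.75 tcp [563.7 343.4 230.3] gap 85.3 F [ 0.6 -0.6 -0.3] q [-0.28  0.52 -0.43  1.52  0.23  1.15  0.81]
shift [-0.009  0.006 -0.007] turn [-0.003  0.002 -0.02 ]
(array([6182,  584,   33,   29,   34,   37,   36,   36,   42,   37,   45,
         42,   49,   46, 4897,  505,  983,  117,   74,   87,   95,   93,
         99,  116,  110, 1061,   37]), array([ -5,   0,   5,  10,  15,  20,  25,  30,  35,  40,  45,  50,  55,
        60,  65,  70,  75,  80,  85,  90,  95, 100, 105, 110, 115, 120,
       125, 130]))
pts 1070 z 123.8 enclosing [563.8 345.1] 21.9 mean [563.  344.9 123.7]
((569.8536987304688, 340.6364440917969), (99.9956283569336, 100.20460510253906), 11.130276679992676)
((556.9647216796875, 344.5082092285156), (49.01797103881836, 62.779170989990234), 2.895871877670288)
```

View pics/w1.png

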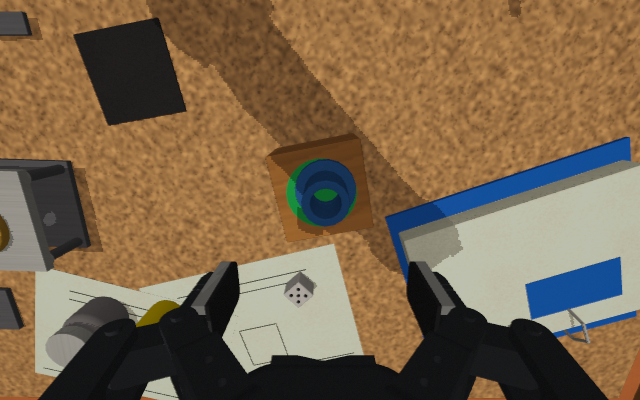

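Emit:
play_rows --pt "0.01 0.4 0 0 0 0 0" --pt "0.01 1.0 0 0 0 0 0" --pt "0.01 1.6 0 0 0 0 0" --pt "0.01 2.2 0 0 0 0 0" --pt "0.01 2.7 0 0 0 0 0" --pt "0.01 2.92 0 0 0 0 0" --pt "0.01 2.92 0 0 0 0 0" --pt "0.01 2.92 0 0 0 0 0"

```text
time: 2.6
tcp_pos: [564.3, 344.0, 85.3]
orientation: [-1.211, -1.209, 1.21]
ft_force: [0.8, -0.7, 0.8]
finger_gap: 85.8
```

Emit:
play_rows --pt "0 0 0 0 0 0 255" --pt "0 0 0 0 0 0 255" --pt "0 0 0 0 0 0 255" --pt "0 0 0 0 0 0 255" --pt "0 0 0 0 0 0 255" --pt "0 0 0 0 0 0 255" --pt "0 0 0 0 0 0 255" --pt "0 0 0 0 0 0 255"

```text
time: 3.4
tcp_pos: [565.2, 344.8, 87.0]
orientation: [-1.212, -1.211, 1.208]
ft_force: [-1.1, -0.6, 5.6]
finger_gap: 42.9
```

```bash
python3 -c "
from h import *
from workcell import r
s=r.observe()
move(s,[446,119,250])
p,W=snap(r,'wrist','w2')
rim(W,(564,343))
"
```

```text
t 3.4 tcp [565.2 344.8  87. ] gap 42.9 F [-1.1 -0.6  5.6] q [-0.32  0.68 -0.39  1.62  0.31  0.9   0.75]
shift [-4.517 -3.265  2.375] turn [ 0.021  0.    -0.003]
pts 5395 z 123.8 enclosing [556.8 342. ] 36.8 mean [561.9 344.3 123.9]
```

View pics/w2.png

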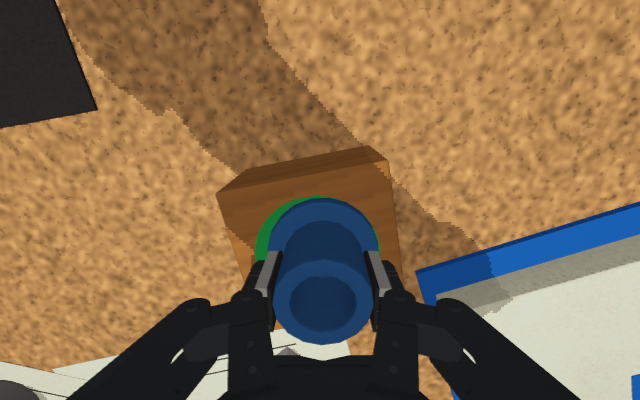

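```bash
cat >> h.py <<'E'
def held(p,W,s,blue=True):
    hsv=cv2.cvtColor(p,cv2.COLOR_RGB2HSV);H=hsv[...,0].astype(int);S=hsv[...,1]
    m=(abs(H-108)<10)&(S>110) if blue else (H>12)&(H<28)&(S>150)
    m&=(np.hypot(W[...,0]-s['tcp_pos'][0],W[...,1]-s['tcp_pos'][1])<40)
    z=W[...,2]; top=np.percentile(z[m],90)
    Q=W[m&(abs(z-top)<3)]; e=cv2.minEnclosingCircle(Q[:,:2].astype(np.float32))
    print('ring z',round(np.median(Q[:,2]),1),'c',np.round(e[0],1),'r',round(e[1],1),'c-tcp',np.round(np.array(e[0])-s['tcp_pos'][:2],1))
E
python3 -c "
from h import *
from workcell import r
p,W=load('pics/w2.npz'); s=r.observe()
held(p,W,s)"
```

```text
ring z 123.7 c [563.5 344.3] r 22.0 c-tcp [-1.6 -0.4]
```

Emit:
play_rows --pt "0 -0.3 0 0 0 0 255" --pt "0 -0.8 0 0 0 0 255" --pt "-0.3 -1.1 0.15 0 0 0 255" --pt "-0.9 -1.2 0.45 0 0 0 255" --pt "-1.6 -1.2 0.8 0 0 0 255" --pt "-2.3 -1.2 1.15 0 0 0 255" --pt "-3.0 -1.2 1.5 0 0 0 255" --pt "-3.6 -1.2 1.85 0 0 0 255"

```text
time: 4.25
tcp_pos: [471.2, 162.3, 147.0]
orientation: [-1.213, -1.209, 1.209]
ft_force: [0.2, 0.3, -4.0]
finger_gap: 42.9
```

```bash
python3 -c "
from h import *
from workcell import r
s=r.observe()
move(s,[447,119,20.5])
"
```

```text
t 4.25 tcp [471.2 162.3 147. ] gap 42.9 F [ 0.2  0.3 -4. ] q [-0.02  0.34 -0.44  2.    0.2   0.84  1.01]
shift [-0.863  2.531  0.489] turn [ 0.016 -0.007 -0.013]
```

Emit:
play_rows --pt "-0.45 0.2 0.25 0 0 0 255" --pt "-0.8 0.6 0.45 0 0 0 255" --pt "-0.86 1.1 0.49 0 0 0 255" --pt "-0.86 1.6 0.49 0 0 0 255" --pt "-0.86 2.05 0.49 0 0 0 255" --pt "-0.86 2.35 0.49 0 0 0 255" --pt "-0.86 2.48 0.49 0 0 0 255" --pt "-0.86 2.48 0.49 0 0 0 255"

```text
time: 5.05
tcp_pos: [446.3, 119.0, 22.7]
orientation: [-1.212, -1.208, 1.21]
ft_force: [-0.6, 0.2, -4.7]
finger_gap: 42.8
```

```bash
python3 -c "
from h import *
from workcell import r
s=r.observe()
move(s,[447,119,20.5])
p,W=snap(r,'wrist','w3')
held(p,W,s)
z=W[...,2];print(np.median(z[:60,:]))
"
```

```text
t 5.05 tcp [446.3 119.   22.7] gap 42.8 F [-0.6  0.2 -4.7] q [-0.03  0.51 -0.34  2.15  0.33  0.54  0.96]
shift [-0.     0.044 -0.013] turn [ 0.005 -0.006 -0.016]
ring z 59.4 c [445.  118.6] r 22.0 c-tcp [-1.4 -0.4]
nan
```

View pics/w3.png

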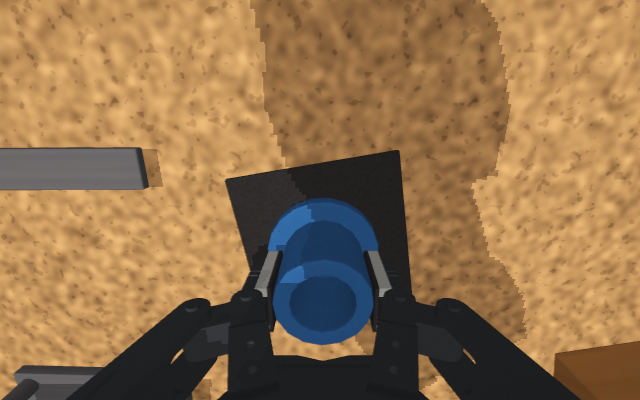

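Emit:
play_rows --pt "0 0.03 0 0 0 0 255" --pt "0 0.05 0 0 0 0 255" --pt "0 0.06 0 0 0 0 255" --pt "0 0.06 0 0 0 0 180" --pt "0 0.06 0 0 0 0 100" --pt "0 0.06 0 0 0 0 50" --pt "0 0.06 0 0 0 0 0" --pt "0 0.06 0 0 0 0 0"

```text
time: 5.9
tcp_pos: [447.3, 119.4, 20.5]
orientation: [-1.213, -1.21, 1.209]
ft_force: [0.1, -0.2, -0.4]
finger_gap: 85.3
```

Emit:
play_rows --pt "0 0 0 0 0 0 0" --pt "0 -0.2 0 0 0 0 0" --pt "0 -0.7 0 0 0 0 0" --pt "0 -1.4 0 0 0 0 0" --pt "0 -2.2 0 0 0 0 0" --pt "0 -3.0 0 0 0 0 0" --pt "0 -3.6 0 0 0 0 0" --pt "0 -4.0 0 0 0 0 0"

```text
time: 6.7
tcp_pos: [447.6, 120.1, 223.9]
orientation: [-1.215, -1.213, 1.207]
ft_force: [0.3, 0.6, 0.2]
finger_gap: 85.5
```

```bash
python3 -c "
from h import *
from workcell import r
s=r.observe()
move(s,[610,-42,230])
p,W=snap(r,'wrist','w4')
held(p,W,s)
"
```

```text
t 6.7 tcp [447.6 120.1 223.9] gap 85.5 F [0.3 0.6 0.2] q [ 0.11  0.17 -0.47  2.01  0.09  0.98  1.16]
shift [-3.241 -0.096 -3.25 ] turn [ 0.047 -0.003 -0.009]
ring z 56.7 c [446.1 118.5] r 21.8 c-tcp [-1.5 -1.6]
```

View pics/w4.png

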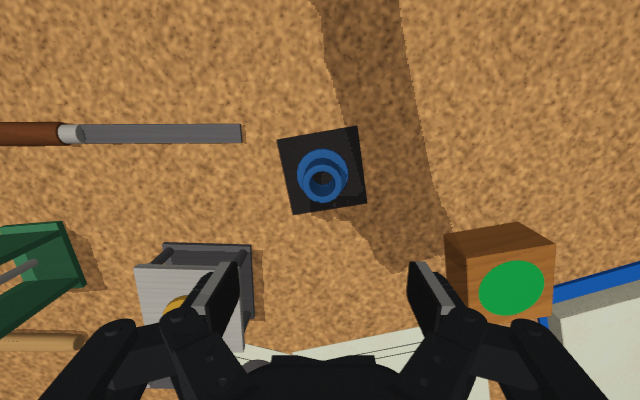

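Emit:
play_rows --pt "-0.3 0 -0.3 0 0 0 0" --pt "-0.7 0 -0.7 0 0 0 0" --pt "-1.2 0 -1.2 0 0 0 0" --pt "-1.8 0 -1.8 0 0 0 0" --pt "-2.4 0 -2.4 0 0 0 0" --pt "-2.9 0 -2.9 0 0 0 0" --pt "-3.24 0 -3.25 0 0 0 0" --pt "-3.24 0 -3.25 0 0 0 0"

```text
time: 7.55
tcp_pos: [613.0, -45.6, 227.6]
orientation: [-1.221, -1.212, 1.201]
ft_force: [0.1, -0.3, -0.2]
finger_gap: 85.4
```

```bash
python3 -c "
from h import *
from workcell import r
s=r.observe()
move(s,[610,-42,84])
p,W=snap(r,'wrist','w5')
rim(W,(610,-42))
x,y,z=W[...,0],W[...,1],W[...,2]
rc=cv2.minAreaRect(W[(z>62)&(z<75)&(abs(x-605)<75)&(abs(y+42)<75)][:,:2].astype(np.float32));print(rc)
p,W=load('pics/w4.npz')
hsv=cv2.cvtColor(p,cv2.COLOR_RGB2HSV);m=(abs(hsv[...,0].astype(int)-65)<15)&(hsv[...,1]>120)&(W[...,1]>200)
Q=W[m];print('disc',np.median(Q[:,2]),cv2.minEnclosingCircle(Q[:,:2].astype(np.float32)))
"
```

```text
t 7.55 tcp [613.  -45.6 227.6] gap 85.4 F [ 0.1 -0.3 -0.2] q [ 0.29  0.42 -0.34  1.66  0.16  1.08  1.47]
shift [0.076 2.871 0.091] turn [ 0.076 -0.04  -0.013]
pts 1105 z 123.7 enclosing [609.6 -41.1] 21.9 mean [608.7 -41.  123.7]
((604.4180908203125, -41.466400146484375), (120.22115325927734, 120.6278076171875), 88.24617767333984)
disc 69.47519554123022 ((570.2518920898438, 340.8055419921875), 38.969024658203125)
```

View pics/w5.png

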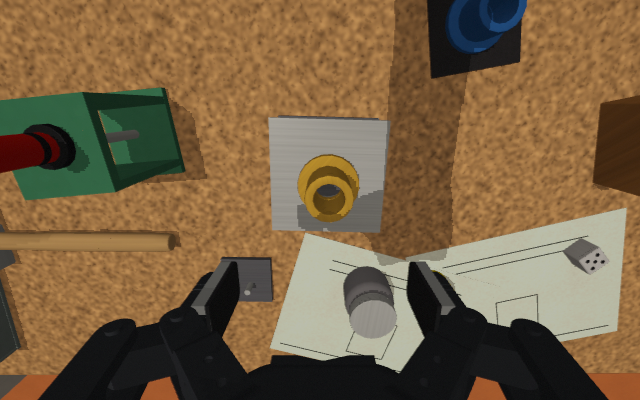

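Emit:
play_rows --pt "0.08 0.3 0.06 0.07 -0.04 0 0" --pt "0.08 0.9 0.06 0.07 -0.04 0 0" --pt "0.08 1.5 0.06 0.07 -0.04 0 0" --pt "0.08 2.1 0.06 0.07 -0.04 0 0" --pt "0.08 2.6 0.06 0.07 -0.04 0 0" --pt "0.08 2.85 0.06 0.07 -0.04 0 0" --pt "0.08 2.87 0.06 0.07 -0.04 0 0" --pt "0.08 2.87 0.06 0.07 -0.04 0 0"

```text
time: 8.4
tcp_pos: [610.0, -38.3, 84.4]
orientation: [-1.207, -1.211, 1.212]
ft_force: [0.5, 0.0, -0.3]
finger_gap: 85.2
```

Emit:
play_rows --pt "0 0 0 0 0 0 255" --pt "0 0 0 0 0 0 255" --pt "0 0 0 0 0 0 255" --pt "0 0 0 0 0 0 255" --pt "0 0 0 0 0 0 255" --pt "0 0 0 0 0 0 255" --pt "0 0 0 0 0 0 255" --pt "0 0 0 0 0 0 255"

```text
time: 9.2
tcp_pos: [611.1, -38.8, 86.0]
orientation: [-1.21, -1.213, 1.211]
ft_force: [-0.9, -1.0, 5.5]
finger_gap: 42.5
```

```bash
python3 -c "
from h import *
from workcell import r
s=r.observe()
move(s,[571,340,140])
p,W=snap(r,'wrist','w6')
held(p,W,s,False)
"
```

```text
t 9.2 tcp [611.1 -38.8  86. ] gap 42.5 F [-0.9 -1.   5.5] q [ 0.25  0.59 -0.3   1.76  0.23  0.82  1.41]
shift [ 7.577 -1.088  0.776] turn [ 0.015  0.022 -0.006]
ring z 123.7 c [609.8 -39.1] r 22.4 c-tcp [-1.3 -0.3]
```

Emit:
play_rows --pt "0 -0.3 0 0 0 0 255" --pt "0 -0.8 0 0 0 0 255" --pt "0.4 -1.1 0.04 0 0 0 255" --pt "1.2 -1.2 0.12 0 0 0 255" --pt "2.1 -1.2 0.21 0 0 0 255" --pt "3.0 -1.2 0.3 0 0 0 255" --pt "3.9 -1.2 0.4 0 0 0 255" --pt "4.8 -1.2 0.5 0 0 0 255"

```text
time: 10.05
tcp_pos: [584.2, 203.8, 146.5]
orientation: [-1.209, -1.213, 1.211]
ft_force: [0.6, -0.4, -4.5]
finger_gap: 42.6
```

```bash
python3 -c "
from h import *
from workcell import r
s=r.observe()
move(s,[571.4,340,86])
"
```

```text
t 10.05 tcp [584.2 203.8 146.5] gap 42.6 F [ 0.6 -0.4 -4.5] q [-0.1   0.53 -0.37  1.71  0.23  0.94  1.01]
shift [2.726 1.208 0.249] turn [ 0.015  0.025 -0.004]
```

Emit:
play_rows --pt "0.8 0 0.08 0 0 0 255" --pt "1.6 0 0.16 0 0 0 255" --pt "2.3 0 0.22 0 0 0 255" --pt "2.65 0 0.25 0 0 0 255" --pt "2.73 0.2 0.25 0 0 0 255" --pt "2.73 0.6 0.25 0 0 0 255" --pt "2.73 0.95 0.25 0 0 0 255" --pt "2.73 1.1 0.25 0 0 0 255"

```text
time: 10.85
tcp_pos: [570.5, 336.7, 88.3]
orientation: [-1.211, -1.207, 1.214]
ft_force: [-1.3, -0.2, -4.9]
finger_gap: 42.4
```

```bash
python3 -c "
from h import *
from workcell import r
s=r.observe()
move(s,[571.4,340,86])
p,W=snap(r,'wrist','w7')
held(p,W,s,False)
x,y,z=W[...,0],W[...,1],W[...,2]
hsv=cv2.cvtColor(p,cv2.COLOR_RGB2HSV);m=(abs(hsv[...,0].astype(int)-65)<15)&(hsv[...,1]>120)&(y>200)
Q=W[m];print('disc',np.median(Q[:,2]),cv2.minEnclosingCircle(Q[:,:2].astype(np.float32)))
"
```

```text
t 10.85 tcp [570.5 336.7  88.3] gap 42.4 F [-1.3 -0.2 -4.9] q [-0.33  0.67 -0.35  1.62  0.28  0.91  0.79]
shift [ 0.067  0.046 -0.017] turn [-0.011  0.007 -0.032]
ring z 125.9 c [569.7 337.3] r 23.0 c-tcp [-0.8  0.6]
disc 69.35763000315589 ((569.351318359375, 341.00341796875), 37.721473693847656)
```

View pics/w7.png

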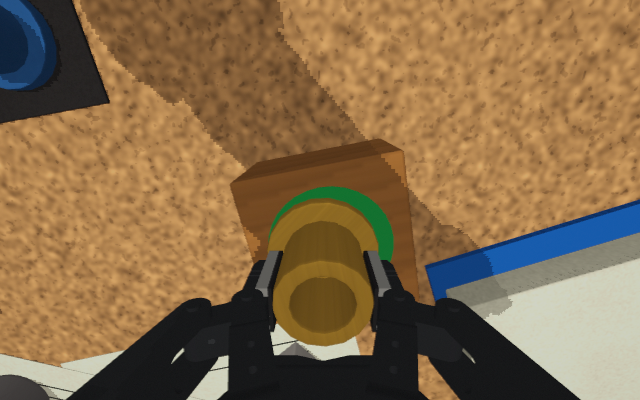

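Emit:
play_rows --pt "0.05 0 0 0 0 0 255" --pt "0.07 0.0 0 0 0 0 255" --pt "0.07 0.03 0 0 0 0 255" --pt "0.07 0.05 0 0 0 0 255" --pt "0.07 0.05 0 0 0 0 255" --pt "0.07 0.05 0 0 0 0 180" --pt "0.07 0.05 0 0 0 0 100" --pt "0.07 0.05 0 0 0 0 0"

```text
time: 11.7
tcp_pos: [570.7, 340.7, 85.9]
orientation: [-1.211, -1.207, 1.213]
ft_force: [0.4, 0.5, -0.3]
finger_gap: 64.8
```

Emit:
play_rows --pt "0 0 0 0 0 0 0" --pt "0 0 0 0 0 0 0" --pt "0 -0.3 0 0 0 0 0" --pt "0 -0.8 0 0 0 0 0" --pt "0 -1.4 0 0 0 0 0" --pt "0 -2.1 0 0 0 0 0" --pt "0 -2.6 0 0 0 0 0" --pt "0 -2.8 0 0 0 0 0"

```text
time: 12.5
tcp_pos: [572.3, 342.5, 230.6]
orientation: [-1.212, -1.213, 1.209]
ft_force: [-0.1, -0.1, -0.3]
finger_gap: 85.2
```

```bash
python3 -c "
from h import *
from workcell import r
s=r.observe()
move(s,[447.5,118.5,130])
p,W=snap(r,'wrist','w8')
held(p,W,s,False)
x,y,z=W[...,0],W[...,1],W[...,2]
hsv=cv2.cvtColor(p,cv2.COLOR_RGB2HSV);m=(abs(hsv[...,0].astype(int)-65)<15)&(hsv[...,1]>120)&(y>200)
Q=W[m];print('disc',np.median(Q[:,2]),cv2.minEnclosingCircle(Q[:,:2].astype(np.float32)))
"
```

```text
t 12.5 tcp [572.3 342.5 230.6] gap 85.2 F [-0.1 -0.1 -0.3] q [-0.3   0.53 -0.4   1.51  0.22  1.15  0.83]
shift [-4.476  2.004  2.51 ] turn [ 0.03   0.009 -0.003]
ring z 123.7 c [569.3 340.1] r 21.9 c-tcp [-3.  -2.4]
disc 69.37251524861173 ((569.8945922851562, 340.9546813964844), 37.751163482666016)
```

View pics/w8.png

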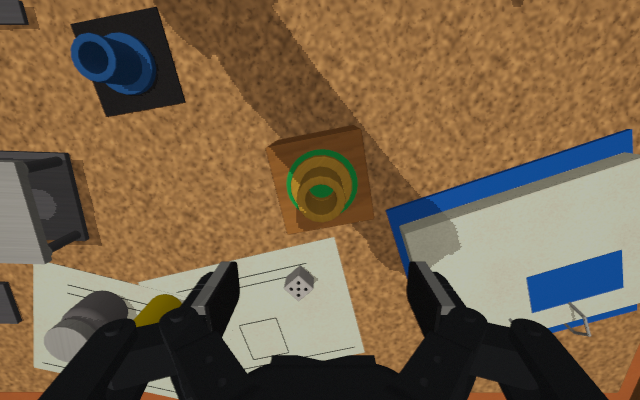

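Emit:
play_rows --pt "-0.4 0 0.2 0 0 0 0" --pt "-1.1 0 0.6 0 0 0 0" --pt "-1.9 0.3 1.05 0 0 0 0" --pt "-2.7 0.7 1.5 0 0 0 0" --pt "-3.4 1.1 1.9 0 0 0 0" --pt "-4.1 1.5 2.3 0 0 0 0" --pt "-4.47 1.8 2.5 0 0 0 0" --pt "-4.47 2.0 2.5 0 0 0 0"

```text
time: 13.35
tcp_pos: [444.8, 114.7, 128.0]
orientation: [-1.213, -1.205, 1.21]
ft_force: [-0.1, 0.6, 0.5]
finger_gap: 85.3
```

```bash
python3 -c "
from h import *
from workcell import r
s=r.observe()
move(s,[447.5,118.5,19])
p,W=snap(r,'wrist','w9')
held(p,W,s)
"
```

```text
t 13.35 tcp [444.8 114.7 128. ] gap 85.3 F [-0.1  0.6  0.5] q [ 0.01  0.3  -0.37  2.11  0.16  0.76  1.11]
shift [ 0.085  2.181 -0.055] turn [-0.004 -0.022 -0.026]
ring z 56.7 c [445.8 118.5] r 21.8 c-tcp [1.  3.8]
```

Emit:
play_rows --pt "0.08 0.2 -0.05 0 0 0 0" --pt "0.08 0.6 -0.05 0 0 0 0" --pt "0.08 1.1 -0.05 0 0 0 0" --pt "0.08 1.6 -0.05 0 0 0 0" --pt "0.08 2.0 -0.05 0 0 0 0" --pt "0.08 2.16 -0.05 0 0 0 0" --pt "0.08 2.16 -0.05 0 0 0 0" --pt "0.08 2.16 -0.05 0 0 0 0"

```text
time: 14.2
tcp_pos: [448.7, 121.4, 19.8]
orientation: [-1.211, -1.208, 1.21]
ft_force: [-0.3, -0.2, 0.3]
finger_gap: 85.5
```

Emit:
play_rows --pt "0 0 0 0 0 0 255" --pt "0 0 0 0 0 0 255" --pt "0 0 0 0 0 0 255" --pt "0 0 0 0 0 0 255" --pt "0 0 0 0 0 0 255" --pt "0 0 0 0 0 0 255" --pt "0 0 0 0 0 0 255" --pt "0 0 0 0 0 0 255"

```text
time: 15.0
tcp_pos: [449.4, 121.0, 20.9]
orientation: [-1.213, -1.209, 1.209]
ft_force: [-1.6, -1.9, 8.8]
finger_gap: 43.1
```

```bash
python3 -c "
from h import *
from workcell import r
s=r.observe()
move(s,[605.8,-42,150])
p,W=snap(r,'wrist','w10')
held(p,W,s)
"
```

```text
t 15.0 tcp [449.4 121.   20.9] gap 43.1 F [-1.6 -1.9  8.8] q [-0.08  0.51 -0.29  2.14  0.29  0.53  0.99]
shift [-3.264 -2.569 -3.135] turn [ 0.014 -0.005 -0.015]
ring z 56.7 c [445.9 120.7] r 22.2 c-tcp [-3.6 -0.4]
```

Emit:
play_rows --pt "0 -0.4 0 0 0 0 255" --pt "0 -1.0 0 0 0 0 255" --pt "0 -1.7 0 0 0 0 255" --pt "-0.3 -2.3 -0.3 0 0 0 255" --pt "-0.8 -2.6 -0.8 0 0 0 255" --pt "-1.4 -2.6 -1.4 0 0 0 255" --pt "-2.0 -2.6 -2.0 0 0 0 255" --pt "-2.5 -2.6 -2.5 0 0 0 255"

```text
time: 15.85
tcp_pos: [574.8, -6.3, 151.4]
orientation: [-1.214, -1.208, 1.209]
ft_force: [0.3, 0.4, -2.8]
finger_gap: 43.2
```

```bash
python3 -c "
from h import *
from workcell import r
s=r.observe()
move(s,[608,-41.6,92])
"
```

```text
t 15.85 tcp [574.8  -6.3 151.4] gap 43.2 F [ 0.3  0.4 -2.8] q [ 0.2   0.44 -0.3   1.82  0.17  0.9   1.39]
shift [-0.7    1.191 -0.663] turn [ 0.014 -0.016 -0.021]
```

Emit:
play_rows --pt "-0.35 0 -0.35 0 0 0 255" --pt "-0.6 0 -0.6 0 0 0 255" --pt "-0.7 0.1 -0.66 0 0 0 255" --pt "-0.7 0.4 -0.66 0 0 0 255" --pt "-0.7 0.8 -0.66 0 0 0 255" --pt "-0.7 1.05 -0.66 0 0 0 255" --pt "-0.7 1.15 -0.66 0 0 0 255" --pt "-0.7 1.15 -0.66 0 0 0 255"

```text
time: 16.65
tcp_pos: [606.6, -40.7, 92.8]
orientation: [-1.211, -1.207, 1.21]
ft_force: [-0.3, 0.2, -3.9]
finger_gap: 42.9
```

```bash
python3 -c "
from h import *
from workcell import r
s=r.observe()
move(s,[608,-41.6,88])
p,W=snap(r,'wrist','w11')
held(p,W,s)
x,y,z=W[...,0],W[...,1],W[...,2]
rc=cv2.minAreaRect(W[(z>62)&(z<75)&(abs(x-605)<75)&(abs(y+42)<75)][:,:2].astype(np.float32));print(rc)
snap(r,'top','t11');snap(r,'scene','s11')
for n in('top','scene'):
  rim(load('pics/%s11.npz'%n[0])[1],(604,-42),128,5,24)
"
```

```text
t 16.65 tcp [606.6 -40.7  92.8] gap 42.9 F [-0.3  0.2 -3.9] q [ 0.23  0.57 -0.27  1.77  0.2   0.83  1.43]
shift [-0.018  0.095 -0.029] turn [-0.005 -0.008 -0.017]
ring z 128.4 c [602.8 -41.2] r 22.1 c-tcp [-3.7 -0.5]
((604.2389526367188, -41.51558303833008), (120.96269226074219, 120.67652130126953), 88.21356201171875)
pts 0 z nan enclosing [0. 0.] 0.0 mean [nan nan nan]
pts 183 z 130.1 enclosing [605.  -42.1] 23.1 mean [607.6 -43.  129.2]
  return _methods._mean(a, axis=axis, dtype=dtype,
  ret = ret.dtype.type(ret / rcount)
h.py:35: RuntimeWarning: Mean of empty slice.
  print('pts',len(Q),'z',round(np.median(Q[:,2]),1),'enclosing',np.round(e[0],1),round(e[1],1),'mean',np.round(Q.mean(0),1))
  ret = um.true_divide(
```

View pics/w11.png

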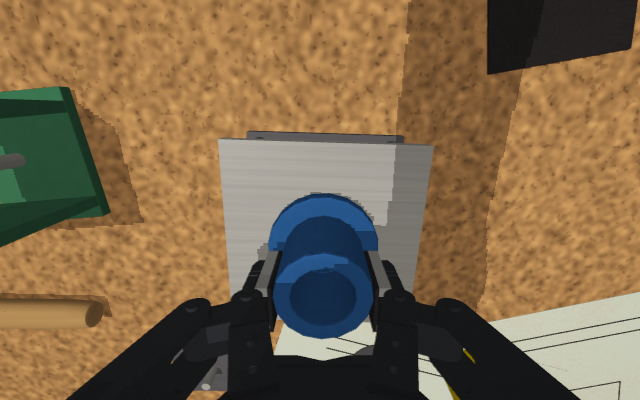

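Emit:
play_rows --pt "-0.005 0.02 -0.02 0 0 0 255" --pt "-0.005 0.05 -0.03 0 0 0 255" --pt "-0.005 0.08 -0.03 0 0 0 255" --pt "-0.005 0.1 -0.03 0 0 0 255" --pt "-0.005 0.1 -0.03 0 0 0 255" --pt "-0.005 0.1 -0.03 0 0 0 180" --pt "-0.005 0.1 -0.03 0 0 0 100" --pt "-0.005 0.1 -0.03 0 0 0 0"

```text
time: 17.6
tcp_pos: [610.9, -41.5, 90.6]
orientation: [-1.216, -1.21, 1.208]
ft_force: [-0.2, -0.3, 0.0]
finger_gap: 64.8
```

Emit:
play_rows --pt "0 0 0 0 0 0 0" --pt "0 0 0 0 0 0 0" --pt "0 -0.3 0 0 0 0 0" --pt "0 -0.8 0 0 0 0 0" --pt "0 -1.4 0 0 0 0 0" --pt "0 -2.1 0 0 0 0 0" --pt "0 -2.6 0 0 0 0 0" --pt "0 -2.8 0 0 0 0 0"

```text
time: 18.4
tcp_pos: [612.1, -41.0, 235.2]
orientation: [-1.221, -1.215, 1.205]
ft_force: [0.5, -0.1, 0.2]
finger_gap: 85.3
```

```bash
cat >> h.py <<'E'
def stand(W):
    x,y,z=W[...,0],W[...,1],W[...,2]
    rc=cv2.minAreaRect(W[(z>62)&(z<76)&(abs(x-605)<75)&(abs(y+42)<75)][:,:2].astype(np.float32));print('stand',np.round(rc[0],1),np.round(rc[1],1))
E
python3 -c "
from h import *
from workcell import r
s=r.observe()
move(s,[561.5,-264,240])
p,W=snap(r,'wrist','w12')
held(p,W,s);stand(W)
"
```

```text
t 18.4 tcp [612.1 -41.  235.2] gap 85.3 F [ 0.5 -0.1  0.2] q [ 0.26  0.41 -0.31  1.66  0.14  1.09  1.48]
shift [-4.462 -0.093  1.003] turn [ 0.082 -0.013 -0.025]
ring z 123.7 c [606.2 -42.2] r 21.7 c-tcp [-5.9 -1.2]
stand [604.3 -41.5] [120.4 120.3]
```

View pics/w12.png

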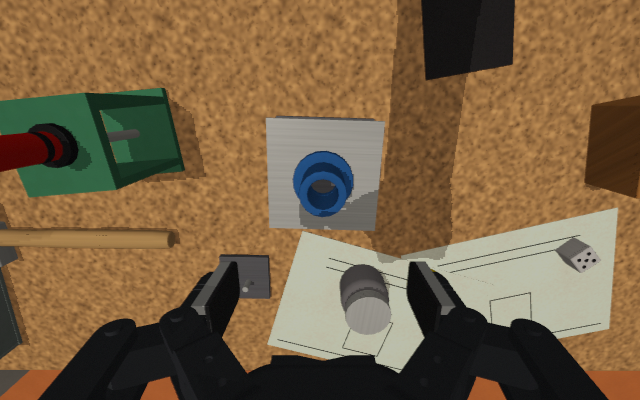

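Emit:
play_rows --pt "-0.3 -0.1 0.07 0.08 0 0 0" --pt "-0.9 -0.1 0.2 0.08 0 0 0" --pt "-1.6 -0.1 0.36 0.08 0 0 0" --pt "-2.4 -0.1 0.54 0.08 0 0 0" --pt "-3.2 -0.1 0.72 0.08 0 0 0" --pt "-3.9 -0.1 0.88 0.08 0 0 0" --pt "-4.35 -0.1 1.0 0.08 0 0 0" --pt "-4.46 -0.1 1.0 0.08 0 0 0"

```text
time: 19.25
tcp_pos: [558.3, -269.5, 238.7]
orientation: [-1.214, -1.197, 1.208]
ft_force: [-0.3, -0.4, 0.2]
finger_gap: 85.3
```

```bash
python3 -c "
from h import *
from workcell import r
s=r.observe()
move(s,[561.5,-264,152])
p,W=snap(r,'wrist','w13')
x,y,z=W[...,0],W[...,1],W[...,2]
hsv=cv2.cvtColor(p,cv2.COLOR_RGB2HSV);H=hsv[...,0];red=((H<6)|(H>172))&(hsv[...,1]>150)&(z>130)&(np.hypot(x-562,y+264)<40)
Q=W[red&(z>193)];print(np.median(z[red&(z>190)]),cv2.minEnclosingCircle(Q[:,:2].astype(np.float32)))
for a in(145,160,175,190):
  Q=W[red&(abs(z-a)<5)];print(a,len(Q),Q.mean(0))
"
```

```text
t 19.25 tcp [ 558.3 -269.5  238.7] gap 85.3 F [-0.3 -0.4  0.2] q [ 0.57  0.42 -0.22  1.63  0.11  1.11  1.88]
shift [ 0.119  1.733 -0.07 ] turn [-0.028 -0.065 -0.033]
196.80087992831594 ((561.0517578125, -264.1016845703125), 11.932788848876953)
145 39 [ 551.74778008 -264.50934743  143.64363446]
160 113 [ 552.19519459 -264.52251346  160.01715492]
175 131 [ 551.82574248 -264.61446431  175.06954106]
190 154 [ 551.93131723 -264.335094    190.20630601]
```

View pics/w13.png

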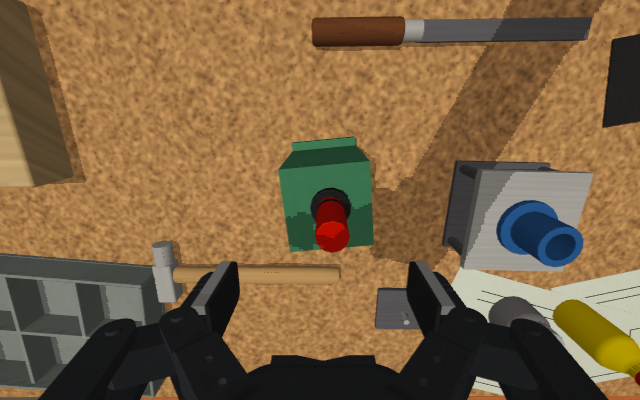

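Emit:
play_rows --pt "0.11 0.0 -0.08 -0.03 -0.06 -0.03 0" --pt "0.11 0.2 -0.08 -0.03 -0.06 -0.03 0" --pt "0.11 0.6 -0.08 -0.03 -0.06 -0.03 0" --pt "0.11 1.0 -0.08 -0.03 -0.06 -0.03 0" --pt "0.11 1.4 -0.08 -0.03 -0.06 -0.03 0" --pt "0.11 1.65 -0.08 -0.03 -0.06 -0.03 0" --pt "0.11 1.73 -0.08 -0.03 -0.06 -0.03 0" --pt "0.11 1.73 -0.08 -0.03 -0.06 -0.03 0"

```text
time: 20.1
tcp_pos: [563.2, -261.8, 151.8]
orientation: [-1.208, -1.212, 1.21]
ft_force: [0.2, -0.1, 1.0]
finger_gap: 85.8
```

```bash
python3 -c "
from h import *
from workcell import r
s=r.observe()
move(s,[562.5,-264.2,152])
"
```

```text
t 20.1 tcp [ 563.2 -261.8  151.8] gap 85.8 F [ 0.2 -0.1  1. ] q [ 0.56  0.51 -0.22  1.7   0.13  0.94  1.86]
shift [-0.049 -0.005  0.015] turn [0.003 0.017 0.008]
```

Emit:
play_rows --pt "-0.04 0 0.02 0 0 0 0" --pt "-0.05 0 0.02 0 0 0 100" --pt "-0.05 0 0.02 0 0 0 255" --pt "-0.05 0 0.02 0 0 0 255" --pt "-0.05 0 0.02 0 0 0 255" --pt "-0.05 0 0.02 0 0 0 255" --pt "-0.05 0 0.02 0 0 0 255" --pt "-0.05 0 0.02 0 0 0 255"

```text
time: 20.9
tcp_pos: [562.4, -264.2, 152.1]
orientation: [-1.208, -1.212, 1.21]
ft_force: [-1.6, 0.9, 4.3]
finger_gap: 22.8
```

Emit:
play_rows --pt "0 0 0 0 0 0 255" --pt "0 0 0 0 0 0 255" --pt "0 -0.1 0 0 0 0 255" --pt "0 -0.2 0 0 0 0 255" --pt "0 -0.3 0 0 0 0 255" --pt "0 -0.4 0 0 0 0 255" --pt "0 -0.5 0 0 0 0 255" --pt "0 -0.5 0 0 0 0 255"

```text
time: 21.7
tcp_pos: [563.0, -264.5, 178.2]
orientation: [-1.21, -1.213, 1.21]
ft_force: [0.6, 0.3, -2.6]
finger_gap: 22.7
```

```bash
python3 -c "
from h import *
from workcell import r
s=r.observe()
move(s,[562.5,-264.2,297])
p,W=snap(r,'wrist','w14')
snap(r,'scene','s14')
"
```

```text
t 21.7 tcp [ 563.  -264.5  178.2] gap 22.7 F [ 0.6  0.3 -2.6] q [ 0.56  0.48 -0.22  1.68  0.12  0.99  1.87]
shift [ 0.006 -2.376  0.004] turn [0.017 0.017 0.002]
```

View pics/w14.png

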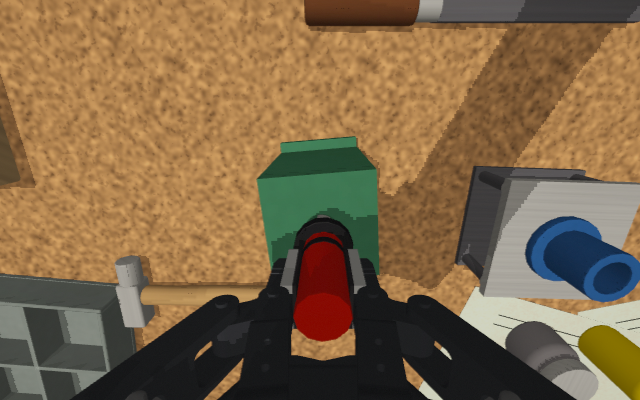

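Emit:
play_rows --pt "0 -0.2 0 0 0 0 255" --pt "0 -0.6 0 0 0 0 255" --pt "0 -1.0 0 0 0 0 255" --pt "0 -1.4 0 0 0 0 255" --pt "0 -1.8 0 0 0 0 255" --pt "0 -2.15 0 0 0 0 255" --pt "0 -2.4 0 0 0 0 255" --pt "0 -2.5 0 0 0 0 255"

```text
time: 22.6
tcp_pos: [562.9, -264.6, 304.2]
orientation: [-1.211, -1.213, 1.21]
ft_force: [-0.5, -0.2, -2.4]
finger_gap: 22.6
```

```bash
python3 -c "
from h import *
from workcell import r
s=r.observe()
move(s,[607.5,-42,300])
p,W=snap(r,'wrist','w15')
snap(r,'scene','s15');snap(r,'top','t15')
"
```

```text
t 22.6 tcp [ 562.9 -264.6  304.2] gap 22.6 F [-0.5 -0.2 -2.4] q [ 0.57  0.37 -0.23  1.55  0.09  1.23  1.9 ]
shift [ 4.45   0.086 -0.902] turn [ 0.024  0.017 -0.001]
```

View pics/w15.png

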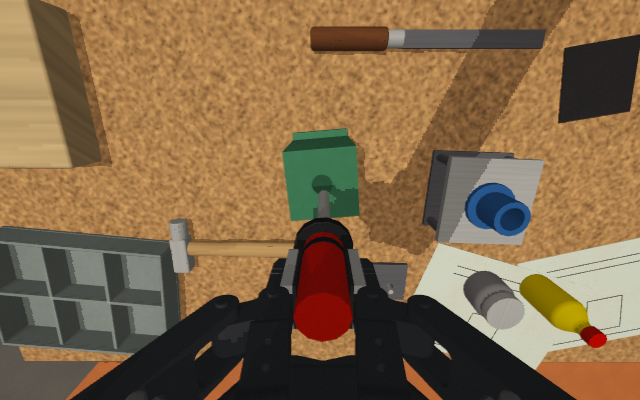

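View pics/s15.png

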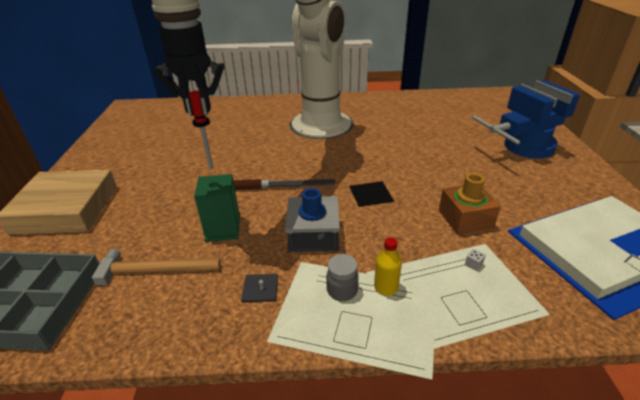

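```bash
cat >> h.py <<'E'
def rod(W,c,zb,rad=25):
    x,y,z=W[...,0],W[...,1],W[...,2]
    near=(np.hypot(x-c[0],y-c[1])<rad)
    Q=W[near&(z>zb-10)&(z<zb+105)]
    print('minz',np.sort(Q[:,2])[:5].round(1))
    for a in range(int(zb),int(zb)+110,12):
        q=Q[abs(Q[:,2]-a-6)<6]
        if len(q)>2: print(a+6,len(q),np.round(np.median(q,0),1),np.round(q[:,:2].std(0),1))
E
python3 -c "
from h import *
for n in('w15','s15','t15'):
  p,W=load('pics/%s.npz'%n);print(n);rod(W,(562,-264),172)"
```

```text
w15
minz [173.2 173.4 173.8 173.8 174.4]
178 32 [ 558.2 -264.7  178.7] [1.3 2.9]
190 40 [ 558.1 -264.8  190.3] [1.1 2.8]
202 44 [ 558.1 -264.8  202.6] [1.  2.7]
214 50 [ 558.1 -264.4  214.7] [1.2 2.8]
226 61 [ 557.9 -264.8  226.3] [1.3 2.9]
238 66 [ 558.  -264.8  238. ] [1.  2.7]
250 12 [ 557.5 -265.5  246.5] [0.4 1.3]
s15
minz [174.4 174.4 175.8 175.9 177.4]
178 16 [ 565.1 -264.2  180.2] [1.4 2.4]
190 21 [ 565.  -265.5  190.2] [1.9 2.7]
202 22 [ 565.1 -263.7  201.9] [1.8 2.9]
214 24 [ 564.8 -265.2  214.6] [2.4 2.7]
226 23 [ 565.6 -264.7  228.2] [1.9 2.7]
238 24 [ 564.9 -264.7  238.9] [1.8 2.7]
250 23 [ 564.7 -265.3  250.3] [1.7 2.7]
262 25 [ 565.5 -265.1  262. ] [1.7 2.8]
274 17 [ 564.8 -265.6  271.9] [1.1 2.7]
t15
minz [173.5 177.8 180.3 181.1 184.2]
178 4 [ 560.1 -260.6  179. ] [2.  1.3]
190 9 [ 559.5 -261.   190.2] [2.5 1.6]
202 8 [ 560.8 -260.4  202.9] [2.4 1.3]
214 9 [ 560.8 -260.8  212.1] [2.6 1.1]
226 9 [ 560.  -261.2  224.7] [3.1 1.6]
238 11 [ 560.5 -261.1  239.6] [2.3 1.6]
```

```bash
python3 -c "
from h import *
for n,c in(('s0','scene0'),('t0','top0'),('s','s15'),('t','t15'),('w','w15')):
  p,W=load('pics/%s.npz'%c);print(n);rim(W,(606,-42),125,4,30);rim(W,(568,341),125,4,30);stand(W)"
```

```text
s0
pts 141 z 124.7 enclosing [610.4 -42.1] 22.7 mean [611.2 -42.2 124.4]
pts 125 z 124.2 enclosing [565.8 343.1] 22.7 mean [566.5 342.6 124. ]
stand [604.2 -42.9] [119.7 123.9]
t0
pts 150 z 126.6 enclosing [609.5 -41.5] 21.8 mean [609.8 -42.4 126.4]
pts 160 z 126.3 enclosing [563.9 343.2] 21.9 mean [563.6 342.9 126.1]
stand [604.6 -42.2] [119.9 120.8]
s
pts 143 z 124.6 enclosing [607.8 -42.3] 23.4 mean [608.7 -43.8 124.4]
pts 134 z 124.3 enclosing [570.7 336. ] 23.1 mean [571.1 337.2 124. ]
stand [603.6 -43. ] [120. 126.]
t
pts 137 z 126.6 enclosing [606.9 -42.8] 21.8 mean [606.3 -42.5 126.4]
pts 163 z 126.4 enclosing [569.4 338.9] 22.1 mean [569.5 338.5 126.2]
stand [604.5 -42.4] [120.3 120.8]
w
pts 655 z 123.8 enclosing [606.1 -41.9] 22.7 mean [605.5 -43.1 123.7]
pts 0 z nan enclosing [0. 0.] 0.0 mean [nan nan nan]
stand [604.2 -41.8] [121.1 120.9]
  return _methods._mean(a, axis=axis, dtype=dtype,
  ret = ret.dtype.type(ret / rcount)
h.py:35: RuntimeWarning: Mean of empty slice.
  print('pts',len(Q),'z',round(np.median(Q[:,2]),1),'enclosing',np.round(e[0],1),round(e[1],1),'mean',np.round(Q.mean(0),1))
  ret = um.true_divide(
```

Emit:
play_rows --pt "0.2 0 -0.04 0.02 0 0 255" --pt "0.7 0 -0.14 0.02 0 0 255" --pt "1.3 0 -0.26 0.02 0 0 255" --pt "2.0 0 -0.4 0.02 0 0 255" --pt "2.7 0 -0.54 0.02 0 0 255" --pt "3.4 0 -0.68 0.02 0 0 255" --pt "4.0 0 -0.8 0.02 0 0 255" --pt "4.3 0 -0.86 0.02 0 0 255"

```text
time: 23.55
tcp_pos: [604.3, -44.0, 301.4]
orientation: [-1.2, -1.214, 1.214]
ft_force: [0.5, 1.1, -2.1]
finger_gap: 22.7
```

```bash
python3 -c "
from h import *
from workcell import r
s=r.observe()
move(s,[606.8,-42.1,290])
"
```

```text
t 23.55 tcp [604.3 -44.  301.4] gap 22.7 F [ 0.5  1.1 -2.1] q [ 0.28  0.35 -0.33  1.58  0.12  1.23  1.51]
shift [ 0.036  0.227 -0.05 ] turn [-0.026  0.056  0.024]
```

Emit:
play_rows --pt "0.02 0.05 -0.02 -0.02 0 0 255" --pt "0.035 0.12 -0.05 -0.02 0.05 0.02 255" --pt "0.035 0.2 -0.05 -0.02 0.05 0.02 255" --pt "0.035 0.22 -0.05 -0.02 0.05 0.02 255" --pt "0.035 0.22 -0.05 -0.02 0.05 0.02 255" --pt "0.035 0.22 -0.05 -0.02 0.05 0.02 255" --pt "0.035 0.22 -0.05 -0.02 0.05 0.02 255" --pt "0.035 0.22 -0.05 -0.02 0.05 0.02 255"

```text
time: 24.35
tcp_pos: [606.9, -42.3, 290.6]
orientation: [-1.208, -1.21, 1.209]
ft_force: [0.7, -0.2, -2.5]
finger_gap: 22.7
```

```bash
python3 -c "
from h import *
from workcell import r
s=r.observe()
move(s,[606.8,-42.3,170])
for n in('wrist','scene','top'):
  p,W=snap(r,n,n[0]+'16'); print(n);rod(W,(607,-42),158);rim(W,(606,-42),125,4,24)
a=cv2.imread('pics/s16.png')[60:260,230:390];b=cv2.imread('pics/w16.png')[130:330,220:420]
cv2.imwrite('pics/c16.png',np.hstack([cv2.resize(a,None,fx=2.2,fy=2.2,interpolation=1),cv2.resize(b,(440,440))]))
"
```

```text
t 24.35 tcp [606.9 -42.3 290.6] gap 22.7 F [ 0.7 -0.2 -2.5] q [ 0.28  0.36 -0.33  1.59  0.12  1.21  1.5 ]
shift [-1.000e-03  2.412e+00  1.000e-03] turn [-0.003  0.004  0.004]
wrist
minz [159.6 160.  160.3 160.7 161.1]
164 31 [601.8 -42.4 164.7] [1.3 2.8]
176 39 [601.7 -42.4 175.7] [1.1 2.8]
188 42 [601.6 -42.4 188.5] [0.9 2.7]
200 50 [601.5 -42.5 199.9] [1.1 2.7]
212 60 [602.  -42.5 212.4] [1.4 3. ]
224 66 [601.6 -42.5 224.2] [1.  2.6]
236 15 [601.3 -42.5 232.5] [0.4 1.8]
pts 648 z 123.8 enclosing [606.4 -42.1] 21.8 mean [603.7 -42.1 123.7]
scene
minz [160.  161.3 161.3 161.9 162.3]
164 16 [608.4 -44.1 165.2] [1.4 2.9]
176 24 [608.5 -43.7 176.3] [1.5 3. ]
188 23 [608.5 -43.4 187.4] [1.4 3. ]
200 21 [608.8 -43.1 199.3] [1.5 2.6]
212 22 [609.  -44.4 212.8] [1.5 2.7]
224 24 [609.  -44.1 224.3] [1.4 3. ]
236 27 [608.8 -43.6 236.5] [1.5 2.9]
248 23 [609.5 -43.1 247.8] [1.8 2.7]
260 14 [609.8 -44.7 258. ] [1.8 2.6]
pts 135 z 124.6 enclosing [606.  -42.2] 23.1 mean [608.5 -43.7 124.5]
top
minz []
pts 0 z nan enclosing [0. 0.] 0.0 mean [nan nan nan]
  return _methods._mean(a, axis=axis, dtype=dtype,
  ret = ret.dtype.type(ret / rcount)
h.py:35: RuntimeWarning: Mean of empty slice.
  print('pts',len(Q),'z',round(np.median(Q[:,2]),1),'enclosing',np.round(e[0],1),round(e[1],1),'mean',np.round(Q.mean(0),1))
  ret = um.true_divide(
```

View pics/c16.png

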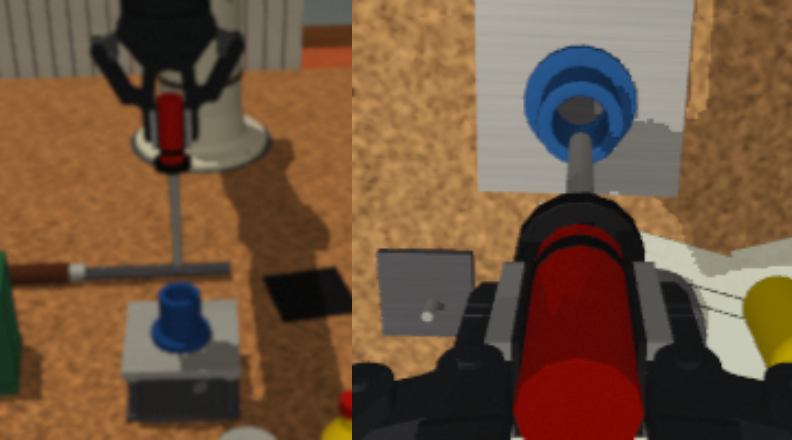

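Emit:
play_rows --pt "0 0.0 -0.016 0 0 0 255" --pt "0 0.05 -0.016 0 0 0 255" --pt "0 0.12 -0.016 0 0 0 255" --pt "0 0.2 -0.016 0 0 0 255" --pt "0 0.28 -0.016 0 0 0 255" --pt "0 0.36 -0.016 0 0 0 255" --pt "0 0.42 -0.016 0 0 0 255" --pt "0 0.45 -0.016 0 0 0 255"

```text
time: 25.3
tcp_pos: [607.4, -42.1, 267.5]
orientation: [-1.207, -1.209, 1.21]
ft_force: [-0.2, 0.7, -2.3]
finger_gap: 23.0
```

```bash
python3 -c "
from h import *
from workcell import r
s=r.observe()
move(s,[607.5,-42.3,170])
for n in('wrist','scene'):
  p,W=snap(r,n,n[0]+'17'); print(n);rod(W,(607,-42),136)
a=cv2.imread('pics/s17.png')[100:240,260:360];b=cv2.imread('pics/w17.png')[130:330,220:420]
cv2.imwrite('pics/c17.png',np.hstack([cv2.resize(a,(330,462),interpolation=1),cv2.resize(b,(462,462))]))
"
```

```text
t 25.3 tcp [607.4 -42.1 267.5] gap 23.0 F [-0.2  0.7 -2.3] q [ 0.27  0.38 -0.33  1.62  0.13  1.16  1.49]
shift [-0.004  1.949 -0.004] turn [-0.009  0.007  0.004]
wrist
minz [136.7 136.8 137.9 137.9 138.3]
142 33 [602.1 -42.2 142.4] [1.2 2.9]
154 41 [602.  -42.2 154.4] [1.  2.7]
166 43 [602.1 -42.2 166. ] [0.9 2.7]
178 50 [602.2 -42.2 178.9] [1.2 2.8]
190 62 [602.3 -42.3 190.1] [1.3 2.9]
202 62 [602.1 -42.3 201.7] [1.  2.7]
214 11 [601.6 -43.  209.3] [0.3 1.2]
scene
minz [126.  126.1 126.1 126.2 126.2]
142 16 [608.9 -43.  142.1] [2.2 2.9]
154 21 [608.9 -42.7 153.1] [1.6 2.4]
166 20 [608.6 -44.1 167.3] [2.1 2.9]
178 22 [609.1 -43.6 178.7] [1.7 3. ]
190 26 [609.  -43.3 190. ] [1.8 3. ]
202 18 [609.4 -43.9 202.3] [1.3 2.5]
214 23 [609.1 -44.4 214.2] [2.2 2.8]
226 25 [609.8 -44.  226. ] [1.5 2.9]
238 12 [609.3 -43.7 234.5] [1.6 2.7]
```

View pics/c17.png

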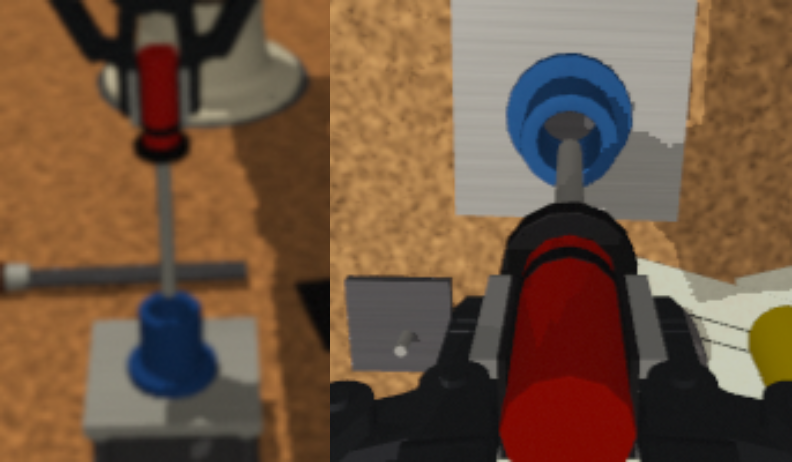

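Emit:
play_rows --pt "0.01 0.0 -0.01 0 0 0 255" --pt "0.01 0.08 -0.01 0 0 0 255" --pt "0.01 0.18 -0.01 0 0 0 255" --pt "0.01 0.28 -0.01 0 0 0 255" --pt "0.01 0.38 -0.01 0 0 0 255" --pt "0.01 0.48 -0.01 0 0 0 255" --pt "0.01 0.56 -0.01 0 0 0 255" --pt "0.01 0.6 -0.01 0 0 0 255"

```text
time: 26.2
tcp_pos: [607.7, -41.6, 237.0]
orientation: [-1.207, -1.209, 1.21]
ft_force: [0.3, 0.6, -2.3]
finger_gap: 22.6
```

```bash
python3 -c "
from h import *
from workcell import r
s=r.observe()
move(s,[607.6,-42,170])
for n in('wrist','scene'):
  p,W=snap(r,n,n[0]+'18'); print(n);rod(W,(607,-42),128);rim(W,(606,-42),125,4,24)
a=cv2.imread('pics/s18.png')[100:240,260:360];b=cv2.imread('pics/w18.png')[130:330,220:420]
cv2.imwrite('pics/c18.png',np.hstack([cv2.resize(a,(330,462),interpolation=1),cv2.resize(b,(462,462))]))
"
```

```text
t 26.2 tcp [607.7 -41.6 237. ] gap 22.6 F [ 0.3  0.6 -2.3] q [ 0.27  0.41 -0.32  1.65  0.14  1.1   1.48]
shift [-8.000e-03  1.341e+00 -1.000e-03] turn [-0.013  0.007  0.005]
wrist
minz [118.1 118.2 118.3 118.5 118.6]
134 43 [602.2 -41.7 133.8] [0.9 2.7]
146 46 [602.5 -41.7 145.6] [1.1 2.8]
158 59 [602.4 -41.7 157.3] [1.4 2.9]
170 65 [602.5 -41.8 169.8] [1.  2.7]
182 21 [602.  -42.5 178. ] [0.4 1.6]
218 1015 [595.2 -41.9 221.6] [ 4.8 10. ]
230 222 [596.  -41.4 228.3] [2.1 6.2]
pts 913 z 123.8 enclosing [606.1 -42.1] 21.8 mean [603.1 -42.1 123.8]
scene
minz [118.  118.3 118.4 118.4 118.5]
134 24 [609.3 -43.2 133.5] [4.  3.4]
146 21 [609.3 -42.7 147. ] [2.2 3.1]
158 18 [609.6 -42.5 158.2] [1.4 2.4]
170 19 [609.4 -43.9 170.7] [1.4 2.4]
182 23 [610.  -43.5 181.6] [2.  3.1]
194 24 [609.4 -43.1 194.5] [2.  3.1]
206 13 [609.6 -42.8 203.5] [1.9 2.7]
218 98 [618.1 -44.3 221.9] [ 7.1 10.3]
230 45 [616.2 -42.  228.7] [3.1 7.5]
pts 131 z 124.7 enclosing [606.8 -43.1] 22.6 mean [610.2 -43.1 124.5]
```

View pics/c18.png

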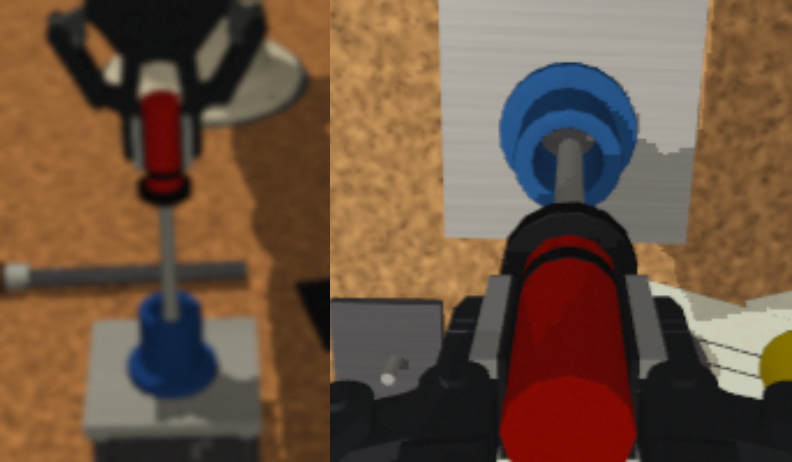

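Emit:
play_rows --pt "-0.008 0.05 0 0 0 0 255" --pt "-0.008 0.15 0 0 0 0 255" --pt "-0.008 0.28 0 0 0 0 255" --pt "-0.008 0.41 0 0 0 0 255" --pt "-0.008 0.53 0 0 0 0 255" --pt "-0.008 0.61 0 0 0 0 255" --pt "-0.008 0.65 0 0 0 0 255" --pt "-0.008 0.65 0 0 0 0 255"

```text
time: 27.1
tcp_pos: [607.5, -42.0, 204.4]
orientation: [-1.206, -1.209, 1.21]
ft_force: [0.3, 0.4, -2.3]
finger_gap: 22.2
```

```bash
python3 -c "
from h import *
from workcell import r
s=r.observe()
move(s,[607.4,-42,172])
"
```

```text
t 27.1 tcp [607.5 -42.  204.4] gap 22.2 F [ 0.3  0.4 -2.3] q [ 0.27  0.44 -0.32  1.69  0.15  1.04  1.47]
shift [-0.001  0.648  0.001] turn [-0.017  0.007  0.006]
```

Emit:
play_rows --pt "0 0.05 0 -0.01 0 0 255" --pt "0 0.15 0 -0.01 0 0 255" --pt "0 0.28 0 -0.01 0 0 255" --pt "0 0.41 0 -0.01 0 0 255" --pt "0 0.53 0 -0.01 0 0 255" --pt "0 0.61 0 -0.01 0 0 255" --pt "0 0.65 0 -0.01 0 0 255" --pt "0 0.65 0 -0.01 0 0 255"

```text
time: 27.9
tcp_pos: [607.3, -41.9, 171.5]
orientation: [-1.207, -1.209, 1.21]
ft_force: [-0.3, -0.4, -2.4]
finger_gap: 22.6
```

Emit:
play_rows --pt "0 0 0 0 0 0 255" --pt "0 0 0 0 0 0 255" --pt "0 0 0 0 0 0 255" --pt "0 0 0 0 0 0 255" --pt "0 0 0 0 0 0 255" --pt "0 0 0 0 0 0 255" --pt "0 0 0 0 0 0 255" --pt "0 0 0 0 0 0 255"

```text
time: 28.7
tcp_pos: [607.3, -41.9, 171.5]
orientation: [-1.207, -1.209, 1.21]
ft_force: [0.6, -0.1, -2.1]
finger_gap: 22.5
```

```bash
python3 -c "
from h import *
from workcell import r
s=r.observe()
move(s,[607.4,-42,172]); print(abs(s['dq']).max())
for n in('wrist','scene'):
  p,W=snap(r,n,n[0]+'19'); print(n);rod(W,(607,-42),128);rim(W,(606,-42),125,4,24);rim(W,(570,340),125,4,24)
a=cv2.imread('pics/s19.png')[140:260,260:360];b=cv2.imread('pics/w19.png')[130:330,220:420]
cv2.imwrite('pics/c19.png',np.hstack([cv2.resize(a,(385,462),interpolation=1),cv2.resize(b,(400,462))]))
"
```

```text
t 28.7 tcp [607.3 -41.9 171.5] gap 22.5 F [ 0.6 -0.1 -2.1] q [ 0.26  0.48 -0.31  1.72  0.17  0.98  1.46]
shift [-0.001 -0.01  -0.002] turn [-0.011  0.007  0.006]
0.0014198034185209617
wrist
minz [118.  118.1 118.1 118.1 118.3]
146 87 [590.4 -42.2 150.5] [3.1 9.1]
158 1066 [595.3 -42.2 156.3] [4.5 9.7]
170 465 [596.4 -42.7 171.1] [2.3 8. ]
182 1048 [597.1 -42.2 182.5] [ 2.3 13.7]
194 1356 [597.1 -42.3 194.4] [ 2.4 13.8]
206 1718 [597.2 -41.9 207.1] [ 4.8 11.8]
218 3724 [600.9 -42.3 216.3] [ 6.8 10.8]
230 658 [596.  -30.4 227. ] [ 2.3 17.3]
pts 960 z 123.7 enclosing [606.3 -42.1] 21.9 mean [595.3 -42.1 123.6]
pts 0 z nan enclosing [0. 0.] 0.0 mean [nan nan nan]
scene
minz [118.  118.  118.1 118.2 118.3]
134 19 [609.6 -43.3 133.3] [2.2 3. ]
146 15 [621.1 -45.  151.2] [4.7 9.5]
158 102 [616.8 -43.6 157.6] [6.6 9.9]
170 54 [615.5 -42.2 170.2] [2.8 7.6]
182 100 [616.2 -41.7 182.6] [ 2.7 13.2]
194 103 [616.3 -43.3 193.8] [ 2.6 13.5]
206 111 [616.  -42.7 206.2] [ 3.6 13.1]
218 116 [614.3 -42.2 217.1] [ 7.2 11.7]
230 41 [619.  -29.6 227.4] [ 3.3 17.1]
pts 137 z 124.6 enclosing [606.4 -42.7] 22.8 mean [610.5 -43.3 124.4]
pts 123 z 124.3 enclosing [570.3 337.9] 22.3 mean [570.7 337.8 124.2]
  return _methods._mean(a, axis=axis, dtype=dtype,
  ret = ret.dtype.type(ret / rcount)
h.py:35: RuntimeWarning: Mean of empty slice.
  print('pts',len(Q),'z',round(np.median(Q[:,2]),1),'enclosing',np.round(e[0],1),round(e[1],1),'mean',np.round(Q.mean(0),1))
  ret = um.true_divide(
```

View pics/c19.png

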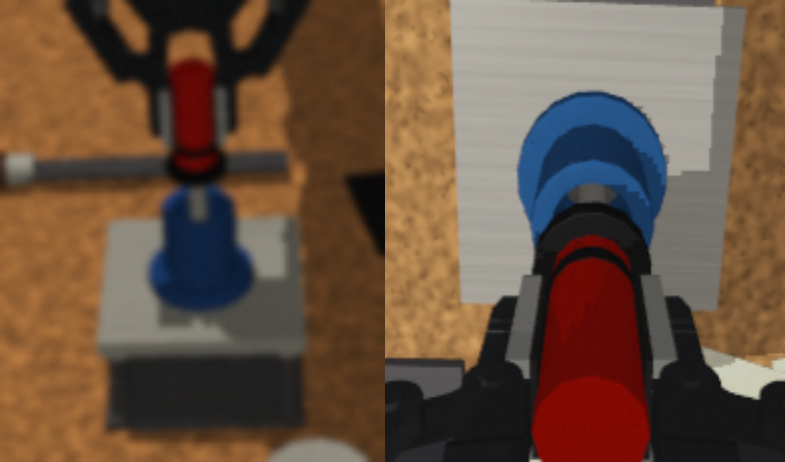

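View pics/s19.png

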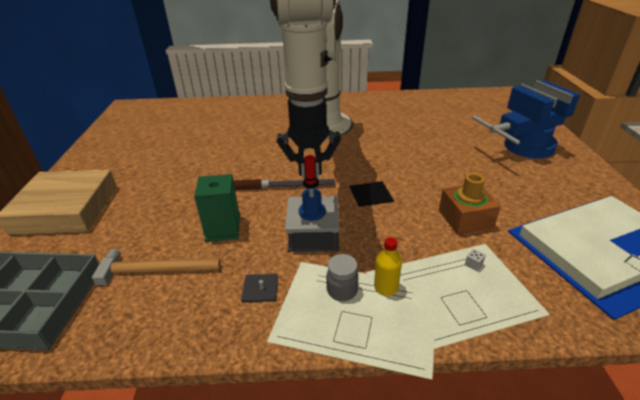

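```bash
python3 -c "
from workcell import r
print(r.job_done())"
```

```text
the job is handed in; nothing more can be done
None
```

The bushes have changed places and the probe is held in the bore of the blue bush, which now stands on the stand. I handed the job in at about 29 s of the 72 s; it reports no verdict.

- **Swap:** I parked the blue bush on the mat, moved the brass bush from the stand to the block, then moved the blue bush from the mat to the stand. In the last pictures both tops stood level at the seated height. The brass bush sits about 1 mm from the disc centre and the blue bush about 2 mm from the hole centre.
- **Probe:** I lifted it by the red handle until the tip was well above the bush, lined it up over the bore and lowered it in stages, checking with the cameras. At hand-in the arm was still. The tip was at about 40 mm above the bench, or 30 mm below the top of the stand's plate. That height comes from the arm position and the grip, because the tip itself was hidden inside the stand.
- **Contact:** The wrist force showed only the probe's weight all the way down, so there was no sign of it touching the bush or stand. The file, pin plate, oil bottle, screw jar, hammer and die look where they were in the last picture.
- **Disagreements:** The cameras differ by 1 to 3 mm. The wrist camera put the rod within about 1 mm of the bore axis. The scene camera put it 1 to 2 mm nearer the base, still inside the 5 mm limit. The top camera could not check the rod at the stand, because the arm was in the way.

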